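# Lay a running-bond ram wall under the sensor hood

## Task

Finish the little ram-test wall in running bond on the two blocks already lying in the test bay: first lay the half block against the blue stop plate, then a full block beside it, then the other full block on top of them, its end against the stop plate. Push each block firmly but without ramming up against the plate or its neighbour as you lay it, so that every end joint is closed, keep the wall's faces flush, and do not shift the bottom blocks, knock the bay or disturb anything else; the overhanging hood leaves no room for an upright gripper at the stop plate.

Things in the scene. Friction and masses are not known exactly. Their poses are not given: they have to be found in the camera images.
- bay: Fixed ram-test bay. Origin: table level, at the foot of the blue stop face, on the wall's centre line. x level, along the wall, pointing from the wall into the stop plate (away from the robot); y level across the wall, z up. The wall lies on the -x side. Aluminium base plate 300 x 120 x 8 mm, top at z = 8 mm, from x = -240 to +60 mm
- hood_edge (a point): Middle of the lower near edge of the bay's black sensor hood, at bay x = -15, z = 150 mm. Axes as the bay. The hood overhangs the wall's far 15 mm: it reaches from bay x = -15 to +65 mm, y = -65 to +65 mm, z = 150 (underside) to 172 mm, on two posts at x = 18 to 30 mm, y = +-40 mm
- stop: Blue rigid upright stop plate fixed to the bay, 12 thick x 50 wide x 132 mm high, standing on the base plate; origin at the centre of its wall-side face's lower edge (8 mm above the table); the face is the bay's plane x = 0, it reaches from y = -25 to +25 mm and up to z = 140 mm of the bay
- low_far: Bottom-course grey concrete block, loose, 100 x 50 x 40 mm, about 0.42 kg, lying on the base plate with its end against the stop plate (at most 1 mm gap), on the wall's centre line. Origin: centre of the underside; x along its length, z up
- low_near: Second bottom-course grey block, same size, loose, end to end with low_far, on its -x side of the bay. Origin: centre of the underside; x along its length
- half: Grey concrete half block, loose, 50 (x) x 50 (y) x 40 mm (z), 0.15 to 0.3 kg, lying flat among the stock on the green mat. Origin: centre of the underside
- full_a: Grey concrete full block, loose, 100 (x, length) x 50 (y) x 40 mm (z), 0.3 to 0.6 kg, lying flat among the stock. Origin: centre of the underside. Same as full_b: either may go in either full-block place
- full_b: Grey concrete full block, the same as full_a
- odd: Reddish three-quarter block, loose, 75 x 50 x 40 mm, lying among the stock, not needed: leave it alone. Origin: centre of the underside
- cup: White paper cup, 72 mm across, 85 mm high, loose, on the right of the table. Origin: centre of the underside. Leave it alone
- driver: Red-handled screwdriver lying loose on the right of the table. Leave it alone
- mouse: Black computer mouse, 100 x 58 x 32 mm, loose, on the left of the table. Leave it alone
There are look-alikes about, which are no part of the job. Leave any green or yellow look-alike of the full_a alone.

How it is judged:
On the way, in this order (a step that is already met when the one before it is completed fails the run):
1. the half block lies in the second course and is pushed against the stop plate with more than 2 N (x of half in the frame of bay between -0.0285 and -0.0215 m and y of half in the frame of bay between -0.005 and 0.005 m and z of half in the frame of bay between 0.044 and 0.052 m and (angle between the x axis of half and the x axis of bay, either way round below 0.06 rad or angle between the y axis of half and the x axis of bay, either way round below 0.06 rad) and angle between half's own z axis and vertical below 0.06 rad and contact force between half and stop above 2 N), for 0.02 s.
2. a full block lies beside it in the second course, bridging the joint below, and is pushed against the half block with more than 2 N (((x of full_a in the frame of bay between -0.1035 and -0.0965 m and y of full_a in the frame of bay between -0.005 and 0.005 m and z of full_a in the frame of bay between 0.043 and 0.053 m and angle between the x axis of full_a and the x axis of bay, either way round below 0.06 rad and angle between full_a's own z axis and vertical below 0.06 rad and contact force between full_a and half above 2 N) or (x of full_b in the frame of bay between -0.1035 and -0.0965 m and y of full_b in the frame of bay between -0.005 and 0.005 m and z of full_b in the frame of bay between 0.043 and 0.053 m and angle between the x axis of full_b and the x axis of bay, either way round below 0.06 rad and angle between full_b's own z axis and vertical below 0.06 rad and contact force between full_b and half above 2 N))), for 0.02 s.
3. the other full block lies in the third course, bridging the joint below, and is pushed against the stop plate with more than 2 N (((x of full_b in the frame of bay between -0.0535 and -0.0465 m and y of full_b in the frame of bay between -0.005 and 0.005 m and z of full_b in the frame of bay between 0.084 and 0.092 m and angle between the x axis of full_b and the x axis of bay, either way round below 0.06 rad and angle between each of full_b, full_a's own z axis and vertical below 0.06 rad and x of full_a in the frame of bay between -0.1035 and -0.0965 m and y of full_a in the frame of bay between -0.005 and 0.005 m and z of full_a in the frame of bay between 0.044 and 0.052 m and angle between the x axis of full_a and the x axis of bay, either way round below 0.06 rad and contact force between full_b and stop above 2 N) or (x of full_a in the frame of bay between -0.0535 and -0.0465 m and y of full_a in the frame of bay between -0.005 and 0.005 m and z of full_a in the frame of bay between 0.084 and 0.092 m and angle between the x axis of full_a and the x axis of bay, either way round below 0.06 rad and angle between each of full_a, full_b's own z axis and vertical below 0.06 rad and x of full_b in the frame of bay between -0.1035 and -0.0965 m and y of full_b in the frame of bay between -0.005 and 0.005 m and z of full_b in the frame of bay between 0.044 and 0.052 m and angle between the x axis of full_b and the x axis of bay, either way round below 0.06 rad and contact force between full_a and stop above 2 N))), for 0.02 s.
At the end, for the whole second after the job is handed in: In the bay frame: half block at x -25, a full at x -100 mm (undersides z 48), the other full at x -50 (z 88); each within 3.5 mm along, 5 mm across, 4 mm in height, 0.06 rad of the wall line and of level; bottom blocks within 6 mm of their start; all at rest (((x of half in the frame of bay between -0.0285 and -0.0215 m and y of half in the frame of bay between -0.005 and 0.005 m and z of half in the frame of bay between 0.044 and 0.052 m and (angle between the x axis of half and the x axis of bay, either way round below 0.06 rad or angle between the y axis of half and the x axis of bay, either way round below 0.06 rad) and angle between each of half, full_a, full_b's own z axis and vertical below 0.06 rad and x of full_a in the frame of bay between -0.1035 and -0.0965 m and y of full_a in the frame of bay between -0.005 and 0.005 m and z of full_a in the frame of bay between 0.044 and 0.052 m and angle between the x axis of full_a and the x axis of bay, either way round below 0.06 rad and x of full_b in the frame of bay between -0.0535 and -0.0465 m and y of full_b in the frame of bay between -0.005 and 0.005 m and z of full_b in the frame of bay between 0.084 and 0.092 m and angle between the x axis of full_b and the x axis of bay, either way round below 0.06 rad) or (x of half in the frame of bay between -0.0285 and -0.0215 m and y of half in the frame of bay between -0.005 and 0.005 m and z of half in the frame of bay between 0.044 and 0.052 m and (angle between the x axis of half and the x axis of bay, either way round below 0.06 rad or angle between the y axis of half and the x axis of bay, either way round below 0.06 rad) and angle between each of half, full_b, full_a's own z axis and vertical below 0.06 rad and x of full_b in the frame of bay between -0.1035 and -0.0965 m and y of full_b in the frame of bay between -0.005 and 0.005 m and z of full_b in the frame of bay between 0.044 and 0.052 m and angle between the x axis of full_b and the x axis of bay, either way round below 0.06 rad and x of full_a in the frame of bay between -0.0535 and -0.0465 m and y of full_a in the frame of bay between -0.005 and 0.005 m and z of full_a in the frame of bay between 0.084 and 0.092 m and angle between the x axis of full_a and the x axis of bay, either way round below 0.06 rad)) and distance of each of low_far, low_near from where it was at the start of the episode below 0.006 m and linear speed of each of half, full_a, full_b, low_far, low_near below 0.01 m/s and angular speed of each of half, full_a, full_b, low_far, low_near below 0.1 rad/s); the robot touches nothing.
It fails at once if a block is rammed against the stop plate or the half block (over 45 N) (contact force between any of half, full_a, full_b and stop above 45 N or contact force between any of full_a, full_b and half above 45 N).
It fails at once if a bottom block is shifted by more than 8 mm (distance of any of low_far, low_near from where it was at the start of the episode above 0.008 m).
It fails at once if a bystander is moved by more than 15 mm (distance of any of odd, cup, driver, mouse from where it was at the start of the episode above 0.015 m).
It fails at once if the gripper or arm bears on the bay with more than 15 N (contact force between any of the arm, the fingers and bay above 15 N).
It also fails if it takes over 72 s, if anything falls off the work surface, if the arm or the gripper's body presses on something with over 40 N, if the wrist force passes 120 N, or if a joint passes its speed limit or range.

## Robot

A 6-joint arm with a two-finger parallel gripper is mounted at the origin on the work surface. World frame = base frame: x ahead of the robot, y to its left, z up, the work surface at z = 0. Lengths are in m, angles in rad, forces in N, time in s.
With the tool pointing down it reaches from about 0.35 to 0.775 m from the base axis. Payload 7.3 kg.
Tool frame: the origin (TCP) lies at the very end of the fingers, on their centre line; the grasp point (between the pads) lies 19 mm behind it; z points along the fingers, y is the line along which they close (so a half turn about z gives the same grasp; the last joint's range is limited). The gripper opens to 92 mm and grips with 3 to 60 N. Pads are 19 mm wide; open, the fingers measure 130 mm over their backs; the gripper's body (75 mm by 190 mm) begins 47 mm behind the grasp point.
Start: joints at [0.968, 0.342, 1.524, -0, 1.275, -0.146], TCP at [0.232, 0.471, 0.188] pointing down, gripper open.
Joint ranges: [-2.53, 2.53], [-0.77, 2.02], [0.04, 2.7], [-1, 4.14], [0.28, 2.66], [-3.11, 3.11]. Speed limits (rad/s): [2.57, 2.57, 3.14, 3.14, 3.14, 3.14].

## Interface

Orientations are given as [roll, pitch, yaw] about the fixed x, y, z axes, in that order (R = Rz(yaw) Ry(pitch) Rx(roll)).
In Python, from cell import robot gives the robot as it stands. The module is installed in compiled form; this text tells all that it offers.
- The arm moves only by the tool arm_command, never from a script. Its argument "moves" is a list of rows, each a list of 3 entries, a list of its own where there are three numbers: the shift along the tool's x, y, z in m, then the turn, a rotation vector about the tool's x, y, z in rad, then the finger opening in m, from 0 to 0.0918. In form: [[[dx, dy, dz], [ax, ay, az], claw], ...]. A call has exactly 5 rows; each row is the pose to reach, as a shift and turn from the pose commanded when the call began, along the tool's axes at that moment; what a row does not reach only later rows make up. A row lasts 1/10 s, in which the tool goes at most 50 mm and 8.59 degrees, less where a joint would pass 70% of its speed; a pose out of reach is approached as far as the arm can. A call with a gripper value outside its range is refused whole. The fingers move at their own pace and stop on an object; "squeeze" is the grip in N (left out, the last holds). Time passes only in rows, so rows that repeat a pose let the fingers close, or fill a call up. It gives the time, the measured TCP pose, the force, the opening and the grip force at its end, in the units of the state.
- robot.observe(): the state, without advancing time (a new reading comes with each control period).
- robot.read_camera(name): name is "scene" or "top" or "wrist"; returns the picture (480x640x3 uint8, red, green, blue); there is no depth.
- robot.camera_model(name): a dict with "fx", "fy", "cx", "cy" (pixels), "R" (3x3) and "t" (3): a world point X has camera coordinates R X + t. Camera axes: x right, y down, z forward; pixel columns grow to the right and rows downward; lengths in m; the calibration is good to about 2 mm. A picture is of the moment at which its call begins: read the wrist's pose just before it. camera_model takes no time and is no camera call; for the wrist camera it gives the pose at the moment of the call.
- robot.hand_in(): hands the job in; it is judged then, once.
The state is a dict: "time": time; "qpos": joint angles; "qvel": joint speeds; "joint_efforts": joint torques, N m; "tool_pos": TCP position; "tool_rot": TCP orientation; "contact_force": force on the tool from outside, world axes, zero at the start; "torque": the same for the moment, N m; "opening": finger opening in m; "grip_force": force on a finger pad.
Only numpy, scipy, OpenCV 4.12 (cv2) and the standard library are available. Lean on these libraries where they do the work, as an engineer would, in place of code of your own. Each camera call takes 0.05 s, during which the arm holds its last target. There are 200 camera calls.

## Working session

There is one attempt and no reset: what is moved stays moved. The work goes in short steps, Python scripts to look and compute and a tool call to move; the robot and the scene stay as the last step left them, time stands still between calls to the robot, and variables do not carry over. Pictures are saved under pics/ and viewed, at most 10 in all, crops included, and the job is handed in when it is done.

Besides the shell and the picture viewer there is one more tool, called after "Call:" by a JSON object that holds its "method" and its "body", one argument or row to a line. arm_command: Moves the arm, as the interface text tells. Its arguments: {"type":"object","properties":{"moves":{"type":"array"},"squeeze":{"type":"number"}},"required":["moves"]}

```bash
mkdir -p pics; cat > h.py <<'E'
import numpy as np,cv2
from cell import robot
def snap(n,f):
    m=robot.camera_model(n); im=robot.read_camera(n); cv2.imwrite('pics/'+f,im[:,:,::-1]); return im,m
def ray(m,u,v,z):
    R=np.array(m['R']);t=np.array(m['t']);c=-R.T@t
    d=R.T@np.array([(u-m['cx'])/m['fx'],(v-m['cy'])/m['fy'],1.]); return c+d*(z-c[2])/d[2]
def proj(m,X):
    p=np.array(m['R'])@np.array(X)+np.array(m['t']); return m['fx']*p[0]/p[2]+m['cx'],m['fy']*p[1]/p[2]+m['cy']
E
python3 - <<'E'
from h import *
import json
for n in('scene','top'):
    im,m=snap(n,n+'0.png'); print(n,{k:np.round(np.array(v),3).tolist() for k,v in m.items()})
s=robot.observe();print(s)
E
```

```text
scene {'fx': 488.178, 'fy': 488.178, 'cx': 316.599, 'cy': 236.212, 'R': [[-0.278, 0.961, 0.001], [0.707, 0.205, -0.677], [-0.651, -0.188, -0.736]], 't': [0.135, -0.346, 1.544]}
top {'fx': 602.052, 'fy': 602.052, 'cx': 322.294, 'cy': 244.056, 'R': [[0.024, -1.0, -0.003], [-0.988, -0.023, -0.153], [0.153, 0.006, -0.988]], 't': [0.027, 0.57, 1.522]}
{'time': 0.1, 'qpos': array([ 9.68006332e-01,  3.42647163e-01,  1.52491721e+00,  7.01462467e-06,
        1.27538826e+00, -1.45981167e-01]), 'qvel': array([-9.15393600e-04, -1.50634101e-03, -1.66067611e-03, -9.09348355e-04,
        1.27057343e-03,  4.91026888e-05]), 'joint_efforts': array([ 1.40511376e-03, -4.32002878e+01, -2.44694817e+01,  7.19459332e-02,
        5.24444610e-02, -4.60434251e-05]), 'tool_pos': array([0.23130484, 0.47084346, 0.18761904]), 'tool_rot': array([-3.14024812e+00, -2.04462512e-04,  2.68478164e+00]), 'contact_force': array([ 0.14622518,  0.38238032, -0.18317375]), 'torque': array([-0.00546356,  0.00876149,  0.02576059]), 'grip_force': 0.0, 'opening': 0.0917458229629456}
```

View pics/top0.png

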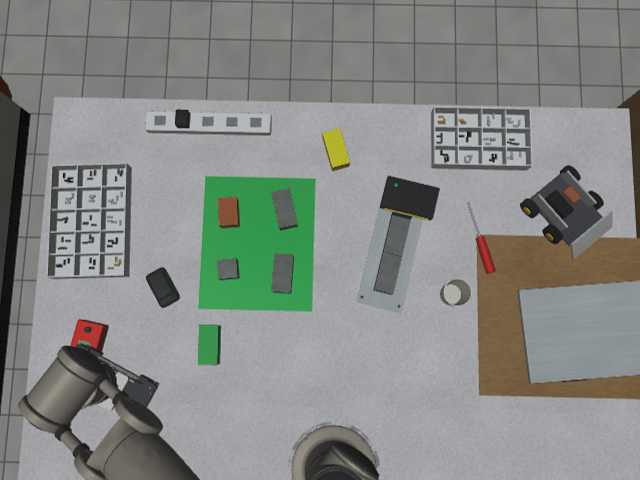

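View pics/scene0.png

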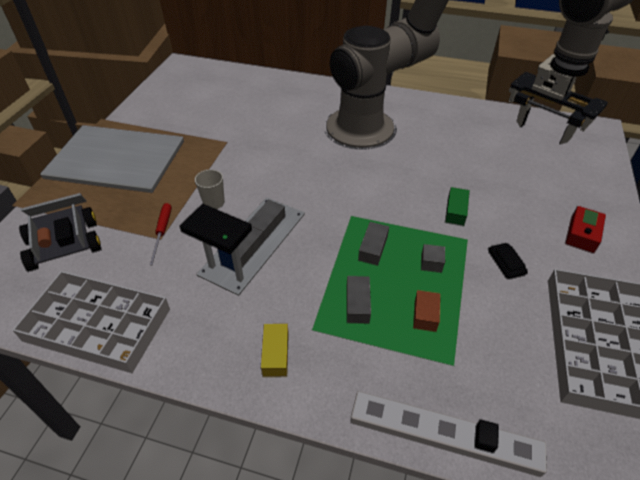

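Top view: the half is at (228,268), the fulls at (284,208) and (283,272), and the bay with its low blocks at about (392,255). Look-alikes are odd, reddish (229,211); yellow (336,149); green (208,344); and the low bay blocks themselves. I choose the grey ones on the green mat, and check them in a close crop.

```bash
cat > m.py <<'E'
from h import *
m=robot.camera_model('top'); im=cv2.imread('pics/top0.png')
hsv=cv2.cvtColor(im,cv2.COLOR_BGR2HSV)
c=cv2.resize(im[170:320,190:450],None,fx=3,fy=3,interpolation=cv2.INTER_CUBIC)
cv2.imwrite('pics/crop.png',c)
def rect(mask,z,name):
    n,l,st,ce=cv2.connectedComponentsWithStats(mask.astype(np.uint8))
    for i in range(1,n):
        if st[i,4]<120: continue
        ys,xs=np.where(l==i)
        P=np.array([ray(m,u,v,z)[:2] for u,v in zip(xs,ys)],np.float32)
        (cx,cy),(w,h),a=cv2.minAreaRect(P)
        print(name,ce[i].round(),st[i,4],'c',round(cx,4),round(cy,4),'wh',round(w,4),round(h,4),'a',round(a,1))
roi=np.zeros(im.shape[:2],bool);roi[180:308,206:312]=1
H,S,V=[hsv[:,:,k].astype(int) for k in range(3)]
for p in[(228,263),(228,275),(284,205),(283,268),(283,290),(294,205)]: print(p,hsv[p[1],p[0]])
rect(roi&(S<60),.04,'grey')
roi2=np.zeros_like(roi);roi2[205:300,370:420]=1
for p in[(397,230),(385,280),(370,290),(410,260)]: print(p,hsv[p[1],p[0]])
E
python3 m.py
```

```text
(228, 263) [78 13 99]
(228, 275) [ 75   9 110]
(284, 205) [72 13 96]
(283, 268) [66 13 95]
(283, 290) [83 11 93]
(294, 205) [ 67 174 151]
grey [284. 209.] 705 c 0.6614 0.1431 wh 0.1031 0.0484 a 13.9
grey [282. 273.] 726 c 0.4915 0.1428 wh 0.0494 0.099 a 87.1
grey [227. 269.] 377 c 0.4994 0.2848 wh 0.0499 0.0513 a 7.0
(397, 230) [105   5  96]
(385, 280) [100   8  99]
(370, 290) [ 97  15 149]
(410, 260) [ 96  17 154]
```

View pics/crop.png

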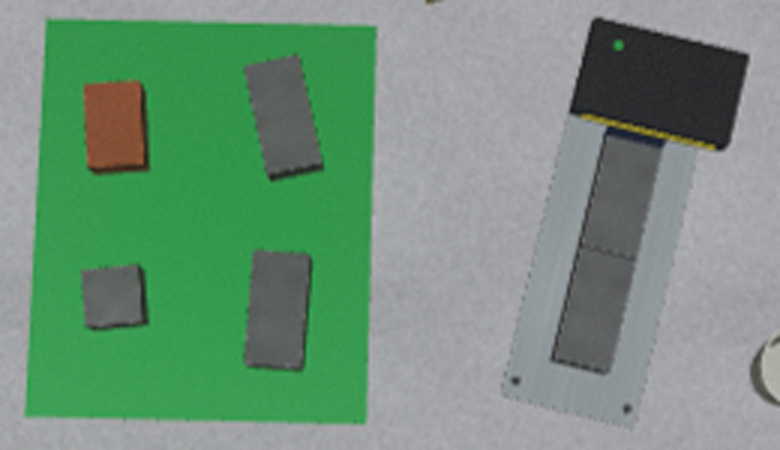

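The crop confirms the half at (113,297), full_a/b at (283,118) and (278,310), the reddish odd at (115,125), and the bay with its two low blocks, the joint at about (607,250) and the blue stop at (635,137). Next I locate the bay.

```bash
cat >> m.py <<'E'
print('---')
g=cv2.morphologyEx((roi2&(V<125)&(S<40)).astype(np.uint8),cv2.MORPH_CLOSE,np.ones((3,3)))
rect(g,.048,'low')
roi3=np.zeros_like(roi);roi3[175:225,370:445]=1
rect(roi3&(V<70),.172,'hood')
roi3=np.zeros_like(roi);roi3[200:315,350:440]=1
rect(roi3&(S>12)&(S<60)|g.astype(bool),.008,'plate')
b=(H>105)&(H<130)&(S>90);b[:, :370]=0;b[:,430:]=0;b[:200]=0;b[225:]=0
ys,xs=np.where(b); print('blue',xs.min(),xs.max(),ys.min(),ys.max(),len(xs))
yl=(H>18)&(H<35)&(S>90);yl[:, :370]=0;yl[:,445:]=0;yl[:200]=0;yl[225:]=0
ys,xs=np.where(yl);i,j=xs.argmin(),xs.argmax();print('yellow ends',xs[i],ys[i],xs[j],ys[j],ray(m,xs[i],ys[i],.161),ray(m,xs[j],ys[j],.161))
E
python3 m.py | sed '1,/---/d'
```

```text
low [393. 248.] 1898 c 0.5613 -0.1519 wh 0.1055 0.2393 a 86.5
hood [409. 197.] 1687 c 0.668 -0.1675 wh 0.1288 0.0808 a 77.2
plate [392. 255.] 4752 c 0.5615 -0.1579 wh 0.146 0.3136 a 77.4
blue 392 410 213 218 35
yellow ends 384 208 428 218 [ 0.64269706 -0.10797992  0.161     ] [ 0.62045566 -0.21457253  0.161     ]
```

```bash
cat >> m.py <<'E'
g=((V>80)&(V<118)&(S<30)&roi2).astype(np.uint8)
g=cv2.morphologyEx(cv2.morphologyEx(g,cv2.MORPH_CLOSE,np.ones((3,3))),cv2.MORPH_OPEN,np.ones((3,3)))
print('===')
rect(g,.048,'low')
bx=np.array([np.cos(np.radians(-12.8)),np.sin(np.radians(-12.8))]);by=np.array([-bx[1],bx[0]])
ys,xs=np.where(g); P=np.array([ray(m,u,v,.048)[:2] for u,v in zip(xs,ys)]); a=P@bx; c=P@by
k=np.where((a>a.min()+.01)&(a<a.max()-.02))[0]
bins=np.round(a[k]/.008); mid=[(a[k][bins==q].mean(),(c[k][bins==q].max()+c[k][bins==q].min())/2, np.ptp(c[k][bins==q])) for q in np.unique(bins)]
mid=np.array(mid); f=np.polyfit(mid[:,0],mid[:,1],1); print('slope',f, 'width',np.median(mid[:,2]),'a',np.percentile(a,[0,1,99,100]), 'bx',bx)
E
python3 m.py | sed '1,/===/d'
```

```text
low [392. 255.] 1517 c 0.5452 -0.14 wh 0.0526 0.204 a 77.2
slope [-0.00413327 -0.01425848] width 0.04906942334710321 a [0.4607303  0.46271343 0.66209111 0.66469106] bx [ 0.97514935 -0.2215485 ]
```

```bash
cat > plan.py <<'E'
import sys
from h import *
from scipy.spatial.transform import Rotation as Ro
O=np.array([.6443,-.1634]);YB=np.pi-.2245
bx=np.array([np.cos(YB-np.pi),np.sin(YB-np.pi)]);by=np.array([-bx[1],bx[0]])
def bay(x,y): return O+x*bx+y*by
def plan(*wps):
    s=robot.observe();p=s['tool_pos'];R=Ro.from_euler('xyz',s['tool_rot'])
    print('t',s['time'].__round__(2),'pos',p.round(4),'rot',s['tool_rot'].round(3),'bayxy',np.round([(p[:2]-O)@bx,(p[:2]-O)@by],4),'F',s['contact_force'].round(1),'open',round(s['opening'],4),'grip',s['grip_force'])
    for x,y,z,yaw in wps:
        T=Ro.from_euler('xyz',[np.pi,0,yaw]); d=R.inv().apply(np.array([x,y,z])-p); r=(R.inv()*T).as_rotvec()
        print(' shift',d.round(4),'turn',r.round(3)); p=np.array([x,y,z]);R=T
E
python3 -c "
from plan import *
plan((.500,.286,.12,3.264),(.500,.286,.009,3.264))"
```

```text
t 0.1 pos [0.2313 0.4708 0.1876] rot [-3.14  -0.     2.685] bayxy [-0.5438  0.5264] F [ 0.1  0.4 -0.2] open 0.0917 grip 0.0
 shift [-0.3227 -0.0473  0.0676] turn [-0.001 -0.001 -0.579]
 shift [ 0.    -0.     0.111] turn [0. 0. 0.]
```

Call:
{"method": "arm_command", "body": {
  "moves": [
    [[-0.2,-0.03,0.03],[0,0,0],0.0918],
    [[-0.2,-0.03,0.03],[0,0,0],0.0918],
    [[-0.2,-0.03,0.03],[0,0,0],0.0918],
    [[-0.2,-0.03,0.03],[0,0,0],0.0918],
    [[-0.2,-0.03,0.03],[0,0,0],0.0918]
  ]
}}

```text
time: 0.6
tool_pos: [0.4014, 0.3525, 0.1568]
tool_rot: [-3.14, 0.001, 2.679]
contact_force: [-0.4, 1.5, -0.2]
opening: 0.0919
grip_force: 0.0
```

Call:
{"method": "arm_command", "body": {
  "moves": [
    [[-0.123,-0.017,0.038],[0,0,-0.578],0.0918],
    [[-0.123,-0.017,0.038],[0,0,-0.578],0.0918],
    [[-0.123,-0.017,0.038],[0,0,-0.578],0.0918],
    [[-0.123,-0.017,0.038],[0,0,-0.578],0.0918],
    [[-0.123,-0.017,0.038],[0,0,-0.578],0.0918]
  ]
}}

```text
time: 1.1
tool_pos: [0.5005, 0.2862, 0.1193]
tool_rot: [-3.141, -0.002, -3.021]
contact_force: [0.2, 0.4, 0.2]
opening: 0.0918
grip_force: 0.0
```

```bash
python3 -c "
from plan import *
plan((.500,.286,.009,3.264)); snap('wrist','w1.png')"
```

```text
t 1.1 pos [0.5005 0.2862 0.1193] rot [-3.141e+00 -2.000e-03 -3.021e+00] bayxy [-0.2402  0.4063] F [0.2 0.4 0.2] open 0.0918 grip 0.0
 shift [ 3.000e-04 -1.000e-04  1.103e-01] turn [-0.    -0.002 -0.001]
```

View pics/w1.png

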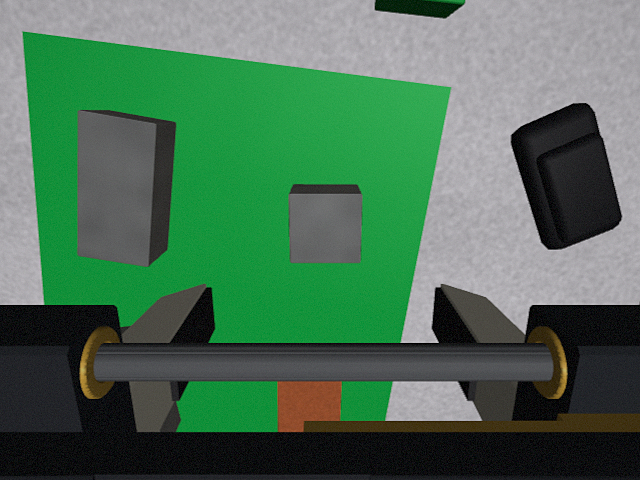

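The wrist view shows the half's top face at (289–362, 194–263), square to the fingers and centred between them (about column 324). I descend and grip.

Call:
{"method": "arm_command", "body": {
  "moves": [
    [[0,0,0.05],[0,0,0],0.0918],
    [[0,0,0.08],[0,0,0],0.0918],
    [[0,0,0.1],[0,0,0],0.0918],
    [[0,0,0.11],[0,0,0],0.0918],
    [[0,0,0.11],[0,0,0],0.0918]
  ]
}}

```text
time: 1.65
tool_pos: [0.4995, 0.287, 0.0095]
tool_rot: [-3.141, -0.002, -3.021]
contact_force: [-0.9, -0.2, 0.0]
opening: 0.0918
grip_force: 0.0
```

Call:
{"method": "arm_command", "body": {
  "moves": [
    [[0,0,0],[0,0,0],0.04],
    [[0,0,0],[0,0,0],0.04],
    [[0,0,0],[0,0,0],0.04],
    [[0,0,0],[0,0,0],0.04],
    [[0,0,0],[0,0,0],0.04]
  ],
  "squeeze": 25
}}

```text
time: 2.15
tool_pos: [0.501, 0.2866, 0.0107]
tool_rot: [3.141, 0.001, -3.021]
contact_force: [-0.7, 1.0, -0.7]
opening: 0.0565
grip_force: 0.0
```

Call:
{"method": "arm_command", "body": {
  "moves": [
    [[0,0,-0.03],[0,0,0],0.04],
    [[0,0,-0.07],[0,0,0],0.04],
    [[0,0,-0.12],[0,0,0],0.04],
    [[0,0,-0.15],[0,0,0],0.04],
    [[0,0,-0.15],[0,0,0],0.04]
  ]
}}

```text
time: 2.65
tool_pos: [0.5033, 0.2876, 0.1657]
tool_rot: [3.139, 0.01, -3.021]
contact_force: [-0.3, 0.8, 0.3]
opening: 0.0403
grip_force: 0.0
```

```bash
python3 -c "
from plan import *
a=bay(-.085,0)
plan((*a,.16,YB),(*a,.06,YB))"
```

```text
t 2.65 pos [0.5033 0.2876 0.1657] rot [ 3.139  0.01  -3.021] bayxy [-0.2378  0.4083] F [-0.3  0.8  0.3] open 0.0403 grip 0.0
 shift [-0.0054 -0.436   0.0045] turn [0.004 0.009 0.346]
 shift [ 0.  -0.   0.1] turn [0. 0. 0.]
```

The fingers close at about 70 mm/s and were not shut yet when I lifted. I reopen and look again.

Call:
{"method": "arm_command", "body": {
  "moves": [
    [[0,0,0],[0,0,0],0.0918],
    [[0,0,0],[0,0,0],0.0918],
    [[0,0,0.02],[0,0,0],0.0918],
    [[0,0,0.046],[0,0,0],0.0918],
    [[0,0,0.046],[0,0,0],0.0918]
  ]
}}

```text
time: 3.15
tool_pos: [0.4976, 0.2852, 0.1094]
tool_rot: [-3.139, -0.01, -3.021]
contact_force: [-0.6, 0.7, -0.9]
opening: 0.0752
grip_force: 0.0
```

```bash
cat > w.py <<'E'
from plan import *
import sys
def wgrey(z,f):
    s=robot.observe(); im,m=snap('wrist',f); hsv=cv2.cvtColor(im,cv2.COLOR_RGB2HSV); S,V=hsv[:,:,1].astype(int),hsv[:,:,2].astype(int)
    g=((S<40)&(V>75)&(V<140)).astype(np.uint8); g[300:]=0
    g=cv2.morphologyEx(g,cv2.MORPH_OPEN,np.ones((5,5)))
    n,l,st,ce=cv2.connectedComponentsWithStats(g)
    for i in range(1,n):
        if st[i,4]<1500: continue
        ys,xs=np.where(l==i); P=np.array([ray(m,u,v,z)[:2] for u,v in zip(xs[::3],ys[::3])],np.float32)
        (cx,cy),wh,a=cv2.minAreaRect(P); print(ce[i].round(),st[i],'c',round(cx,4),round(cy,4),'wh',np.round(wh,4),'a',round(a,1))
E
python3 -c "
from w import *
plan(); wgrey(.04,'w2.png')"
```

```text
t 3.15 pos [0.4976 0.2852 0.1094] rot [-3.139 -0.01  -3.021] bayxy [-0.2429  0.4047] F [-0.6  0.7 -0.9] open 0.0752 grip 0.0
[110. 195.] [   72   117    80   159 11373] c 0.4907 0.1442 wh [0.0491 0.0991] a 87.3
[326. 237.] [ 289  202   75   71 5206] c 0.4988 0.287 wh [0.0487 0.0491] a 7.0
```

View pics/w2.png

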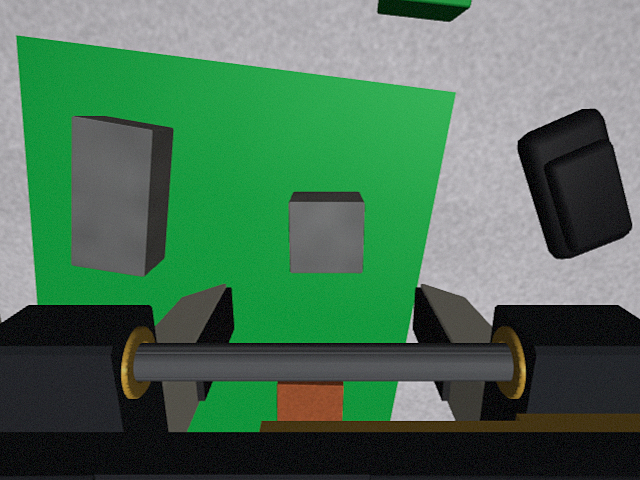

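The half is undisturbed, at (326,237) px, world (0.499, 0.287). I descend again with a narrower opening and close with enough time.

Call:
{"method": "arm_command", "body": {
  "moves": [
    [[0,0,0.04],[0,0,0],0.075],
    [[0,0,0.08],[0,0,0],0.07],
    [[0,0,0.1],[0,0,0],0.07],
    [[0,0,0.104],[0,0,0],0.07],
    [[0,0,0.104],[0,0,0],0.045]
  ]
}}

```text
time: 3.7
tool_pos: [0.5011, 0.2867, 0.0106]
tool_rot: [3.142, 0.0, -3.02]
contact_force: [0.7, 0.4, 0.6]
opening: 0.0654
grip_force: 0.0
```

Call:
{"method": "arm_command", "body": {
  "moves": [
    [[0,0,0],[0,0,0],0.04],
    [[0,0,0],[0,0,0],0.04],
    [[0,0,0],[0,0,0],0.04],
    [[0,0,0],[0,0,0],0.04],
    [[0,0,0],[0,0,0],0.04]
  ],
  "squeeze": 25
}}

```text
time: 4.2
tool_pos: [0.5009, 0.2866, 0.0106]
tool_rot: [3.141, 0.001, -3.02]
contact_force: [0.2, -1.3, -0.0]
opening: 0.0399
grip_force: 0.0
```

Closed to 40 mm with no grip force, so I look.

```bash
python3 -c "
from w import *
plan(); wgrey(.04,'w3.png')
im,m=snap('top','t3.png')
cv2.imwrite('pics/c3.png',cv2.resize(im[170:350,130:330,::-1],None,fx=3,fy=3))
w=cv2.imread('pics/w3.png');cv2.imwrite('pics/c3b.png',np.hstack([cv2.resize(w,(400,300)),cv2.resize(im[200:320,160:320,::-1],(400,300))]))"
```

```text
t 4.2 pos [0.5009 0.2866 0.0106] rot [ 3.141e+00  1.000e-03 -3.020e+00] bayxy [-0.24    0.4068] F [ 0.2 -1.3 -0. ] open 0.0399 grip 0.0
[ 24. 213.] [   0  122   51  178 8660] c 0.4803 0.1596 wh [0.0208 0.0775] a 85.0
[325. 269.] [ 268  241  116   59 6516] c 0.4875 0.2857 wh [0.0267 0.0491] a 7.0
```

View pics/c3b.png

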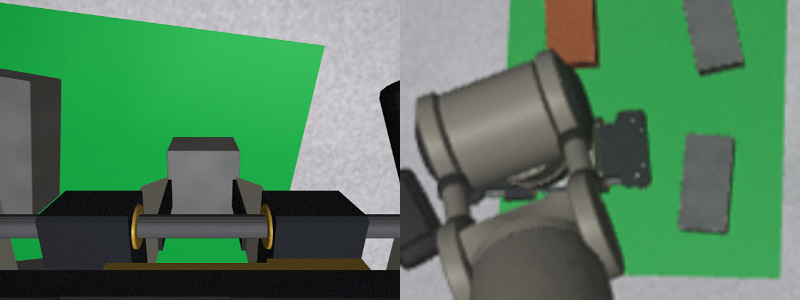

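The left half shows the half block between the fingers (168–240 px); the right half shows nothing disturbed. I command the fingers fully shut to see where they stop.

Call:
{"method": "arm_command", "body": {
  "moves": [
    [[0,0,0],[0,0,0],0.0],
    [[0,0,0],[0,0,0],0.0],
    [[0,0,0],[0,0,0],0.0],
    [[0,0,0],[0,0,0],0.0],
    [[0,0,0],[0,0,0],0.0]
  ],
  "squeeze": 25
}}

```text
time: 4.8
tool_pos: [0.5007, 0.2866, 0.0102]
tool_rot: [3.142, 0.0, -3.02]
contact_force: [0.5, 0.6, 0.7]
opening: 0.0042
grip_force: 0.0
```

```bash
python3 -c "
from w import *
plan(); m=robot.camera_model('wrist')
for z in(0.01,.03,.04): print(z,proj(m,(.5007,.2866,z)))
print('cam',-np.array(m['R']).T@m['t'], np.array(m['R']).round(2).tolist())
wgrey(.04,'w4.png')"
```

```text
t 4.8 pos [0.5007 0.2866 0.0102] rot [ 3.142  0.    -3.02 ] bayxy [-0.2401  0.4067] F [0.5 0.6 0.7] open 0.0042 grip 0.0
0.01 (np.float64(323.52493068476275), np.float64(273.8063120794936))
0.03 (np.float64(323.5310891159768), np.float64(290.0675876378668))
0.04 (np.float64(323.53465219529323), np.float64(299.47586266555567))
cam [0.42205903 0.27696565 0.20680387] [[-0.12, 0.99, -0.0], [0.95, 0.12, 0.29], [0.29, 0.03, -0.96]]
[ 24. 214.] [   0  123   51  177 8585] c 0.4801 0.1592 wh [0.0207 0.0767] a 86.1
[325. 269.] [ 268  242  116   58 6297] c 0.4874 0.2857 wh [0.0262 0.049 ] a 7.0
```

View pics/w4.png

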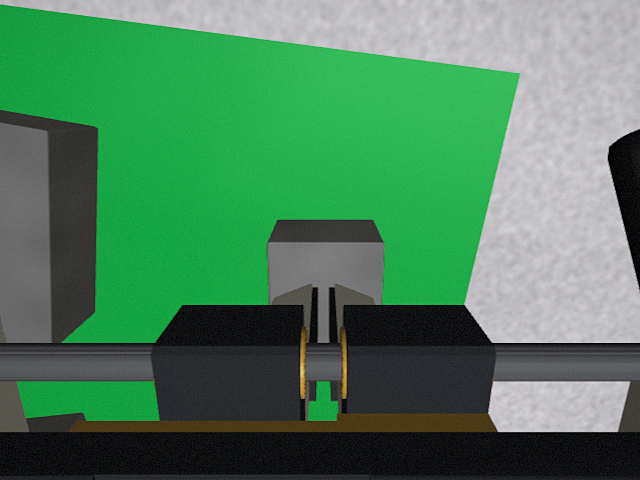

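```bash
python3 -c "
from plan import *
m=robot.camera_model('scene')
y=np.array([np.sin(2.685),-np.cos(2.685),0])
for dz in(0,.02,.03,.04):
  p=np.array([.2313,.4708,.1876+dz]); print(dz,[np.round(proj(m,p+k*y)) for k in(-.046,0,.046)])
im=cv2.imread('pics/scene0.png')[60:160,490:620]
im2,_=snap('scene','s4.png')
b=im2[180:300,370:490,::-1]
cv2.imwrite('pics/c4.png',np.hstack([cv2.resize(im,(390,300),interpolation=2),cv2.resize(b,(300,300),interpolation=2)]))
m=robot.camera_model('scene');
for z in(.01,.04): print(z,np.round(proj(m,(.5007,.2866,z))))"
```

```text
0 [array([518., 139.]), array([536., 147.]), array([554., 155.])]
0.02 [array([520., 132.]), array([538., 140.]), array([557., 148.])]
0.03 [array([522., 129.]), array([540., 137.]), array([559., 145.])]
0.04 [array([523., 125.]), array([541., 133.]), array([560., 141.])]
0.01 [431. 261.]
0.04 [434. 253.]
```

View pics/c4.png

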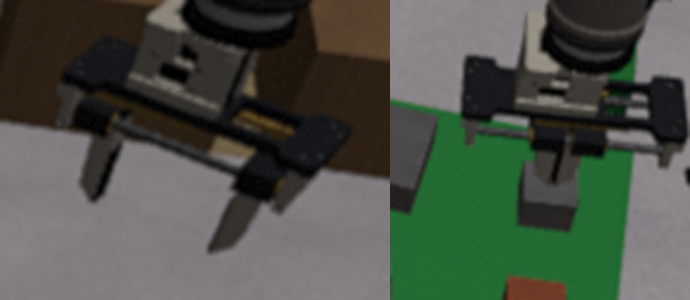

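The scene crop shows the closed fingers resting just above the half's top. At the start the real fingertips lay about 35 mm above the reported TCP (tips at px (522,127) and (562,143), against (518,139) and (554,155) predicted). So the real tip z ≈ reported z + 0.035, and I will go lower and confirm by the grip.

Call:
{"method": "arm_command", "body": {
  "moves": [
    [[0,0,-0.01],[0,0,0],0.0918],
    [[0,0,-0.01],[0,0,0],0.0918],
    [[0,0,-0.01],[0,0,0],0.0918],
    [[0,0,-0.01],[0,0,0],0.0918],
    [[0,0,-0.01],[0,0,0],0.0918]
  ]
}}

```text
time: 5.4
tool_pos: [0.5006, 0.2865, 0.0201]
tool_rot: [3.142, -0.0, -3.02]
contact_force: [0.7, 0.5, -0.1]
opening: 0.0362
grip_force: 0.0
```

Call:
{"method": "arm_command", "body": {
  "moves": [
    [[0,0,0],[0,0,0],0.0918],
    [[0,0,0],[0,0,0],0.0918],
    [[0,0,0],[0,0,0],0.0918],
    [[0,0,0.005],[0,0,0],0.0918],
    [[0,0,0.02],[0,0,0],0.08]
  ]
}}

```text
time: 5.9
tool_pos: [0.5018, 0.287, 0.001]
tool_rot: [3.141, 0.003, -3.02]
contact_force: [0.1, -0.4, -0.4]
opening: 0.0765
grip_force: 0.0
```

Call:
{"method": "arm_command", "body": {
  "moves": [
    [[0,0,0.01],[0,0,0],0.075],
    [[0,0,0.02],[0,0,0],0.07],
    [[0,0,0.023],[0,0,0],0.04],
    [[0,0,0.023],[0,0,0],0.04],
    [[0,0,0.023],[0,0,0],0.04]
  ],
  "squeeze": 25
}}

```text
time: 6.4
tool_pos: [0.501, 0.2867, -0.0225]
tool_rot: [3.141, 0.001, -3.02]
contact_force: [-1.0, 0.6, -0.2]
opening: 0.0502
grip_force: 0.1
```

Call:
{"method": "arm_command", "body": {
  "moves": [
    [[0,0,0],[0,0,0],0.03],
    [[0,0,0],[0,0,0],0.03],
    [[0,0,0],[0,0,0],0.03],
    [[0,0,0],[0,0,0],0.03],
    [[0,0,0],[0,0,0],0.03]
  ]
}}

```text
time: 6.9
tool_pos: [0.5009, 0.2866, -0.0225]
tool_rot: [3.141, 0.0, -3.02]
contact_force: [-0.5, -0.4, 1.4]
opening: 0.05
grip_force: 25.0
```

Gripped: opening 50 mm, 25 N. Now I lift and move towards the bay.

Call:
{"method": "arm_command", "body": {
  "moves": [
    [[0,0,-0.02],[0,0,0],0.03],
    [[0,0,-0.06],[0,0,0],0.03],
    [[0,0,-0.11],[0,0,0],0.03],
    [[0,0,-0.14],[0,0,0],0.03],
    [[0,0,-0.14],[0,0,0],0.03]
  ]
}}

```text
time: 7.4
tool_pos: [0.5034, 0.2877, 0.1222]
tool_rot: [3.139, 0.009, -3.02]
contact_force: [0.7, -0.1, -2.0]
opening: 0.0497
grip_force: 25.0
```

```bash
python3 -c "
from plan import *
a=bay(-.085,0)
plan((*a,.117,YB),(*a,.0255,YB))"
```

```text
t 7.4 pos [0.5034 0.2877 0.1222] rot [ 3.139  0.009 -3.02 ] bayxy [-0.2378  0.4084] F [ 0.7 -0.1 -2. ] open 0.0497 grip 24.99895066022873
 shift [-0.0053 -0.436   0.0041] turn [0.004 0.009 0.346]
 shift [ 0.     -0.      0.0915] turn [0. 0. 0.]
```

Call:
{"method": "arm_command", "body": {
  "moves": [
    [[-0.004,-0.045,0],[0,0,0.07],0.03],
    [[-0.004,-0.09,0],[0,0,0.14],0.03],
    [[-0.005,-0.135,0],[0,0,0.21],0.03],
    [[-0.006,-0.18,0],[0,0,0.28],0.03],
    [[-0.006,-0.225,0],[0,0,0.346],0.03]
  ]
}}

```text
time: 7.9
tool_pos: [0.533, 0.0622, 0.1158]
tool_rot: [-3.141, -0.002, 2.914]
contact_force: [0.6, -1.0, -2.5]
opening: 0.0495
grip_force: 25.0
```

```bash
python3 -c "
from plan import *
a=bay(-.085,0)
plan((*a,.117,YB),(*a,.0255,YB))"
```

```text
t 7.9 pos [0.533  0.0622 0.1158] rot [-3.141e+00 -2.000e-03  2.914e+00] bayxy [-0.1587  0.1952] F [ 0.6 -1.  -2.5] open 0.0495 grip 24.99804139137268
 shift [-0.0743 -0.195  -0.0013] turn [-0.    -0.002 -0.003]
 shift [ 0.     -0.      0.0915] turn [0. 0. 0.]
```

Call:
{"method": "arm_command", "body": {
  "moves": [
    [[-0.015,-0.045,0],[0,0,0],0.03],
    [[-0.03,-0.09,0],[0,0,0],0.03],
    [[-0.05,-0.13,0],[0,0,0],0.03],
    [[-0.07,-0.17,0],[0,0,0],0.03],
    [[-0.074,-0.19,0],[0,0,0],0.03]
  ]
}}

```text
time: 8.4
tool_pos: [0.5637, -0.1415, 0.1155]
tool_rot: [-3.141, -0.001, 2.914]
contact_force: [-0.5, 0.8, -1.9]
opening: 0.0497
grip_force: 25.0
```

Call:
{"method": "arm_command", "body": {
  "moves": [
    [[0,0,0],[0,0,0],0.03],
    [[0,0,0],[0,0,0],0.03],
    [[0,0,0],[0,0,0],0.03],
    [[0,0,0],[0,0,0],0.03],
    [[0,0,0],[0,0,0],0.03]
  ]
}}

```text
time: 8.9
tool_pos: [0.5637, -0.1367, 0.1172]
tool_rot: [3.141, -0.0, 2.918]
contact_force: [-0.7, -0.1, -1.9]
opening: 0.0497
grip_force: 25.0
```

```bash
python3 -c "
from w import *
a=bay(-.085,0)
plan((*a,.0255,YB)); wgrey(.048,'w5.png')
from numpy import *
im=cv2.imread('pics/w5.png');hsv=cv2.cvtColor(im,cv2.COLOR_BGR2HSV)
m=robot.camera_model('wrist')
for x in(-.1,-.15,-.2): print([round(proj(m,(*bay(x,k),.048)),0).tolist() for k in(-.025,0,.025)])
for r in(100,150,200): print(r,hsv[r,180:480:20,2].tolist())"
```

```text
t 8.9 pos [ 0.5637 -0.1367  0.1172] rot [ 3.141 -0.     2.918] bayxy [-0.0845  0.0081] F [-0.7 -0.1 -1.9] open 0.0497 grip 24.99902218580246
 shift [ 0.0005 -0.0081  0.0917] turn [ 0.    -0.     0.001]
[310. 124.] [  267    43    86   166 13477] c 0.496 -0.1302 wh [0.0503 0.0987] a 77.1
[ 15. 134.] [   0   90   36   85 1986] c 0.4585 -0.3076 wh [0.0212 0.0542] a 64.5
[311. 224.] [ 273  211   76   27 2048] c 0.5546 -0.1436 wh [0.0498 0.0178] a 77.2
[323. 285.] [ 225  270  193   30 4679] c 0.5984 -0.1465 wh [0.1339 0.0217] a 77.2
[[273.0, 212.0], [312.0, 212.0], [350.0, 212.0]]
[[271.0, 133.0], [311.0, 133.0], [351.0, 133.0]]
[[268.0, 45.0], [310.0, 45.0], [353.0, 45.0]]
100 [172, 184, 180, 156, 158, 101, 105, 104, 99, 162, 164, 174, 177, 165, 187]
150 [178, 176, 181, 164, 163, 99, 96, 104, 105, 169, 168, 174, 186, 171, 178]
200 [180, 172, 176, 166, 162, 97, 93, 94, 101, 170, 163, 177, 182, 178, 181]
```

View pics/w5.png

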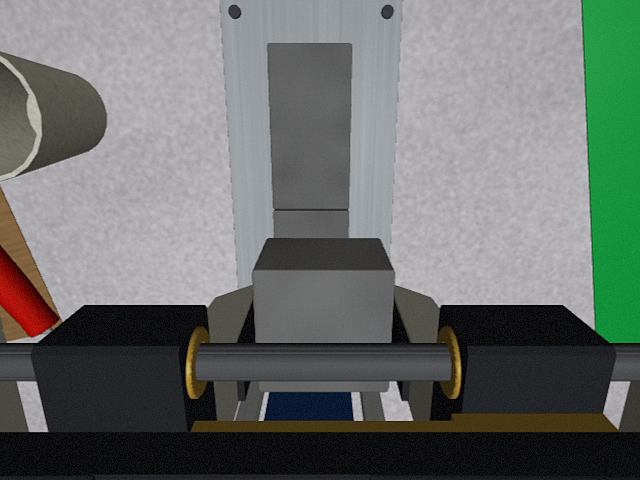

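The wrist view shows low_near at columns 268–352, joint row 210, within 2 px of the bay model, and the held half centred at column 323. I shift across, lower and release.

Call:
{"method": "arm_command", "body": {
  "moves": [
    [[0,-0.0085,0],[0,0,0],0.03],
    [[0,-0.0085,0.03],[0,0,0],0.03],
    [[0,-0.0085,0.06],[0,0,0],0.03],
    [[0,-0.0085,0.08],[0,0,0],0.03],
    [[0,-0.0085,0.087],[0,0,0],0.03]
  ]
}}

```text
time: 9.45
tool_pos: [0.5603, -0.1459, 0.028]
tool_rot: [3.141, -0.004, 2.917]
contact_force: [-0.6, -0.2, -1.4]
opening: 0.0498
grip_force: 25.0
```

Call:
{"method": "arm_command", "body": {
  "moves": [
    [[0,0,0.001],[0,0,0],0.03],
    [[0,0,0.002],[0,0,0],0.03],
    [[0,0,0.003],[0,0,0],0.03],
    [[0,0,0.004],[0,0,0],0.03],
    [[0,0,0.004],[0,0,0],0.03]
  ]
}}

```text
time: 9.95
tool_pos: [0.5621, -0.1461, 0.0267]
tool_rot: [-3.142, 0.001, 2.917]
contact_force: [0.7, -0.5, -2.7]
opening: 0.05
grip_force: 25.0
```

```bash
python3 -c "
from plan import *
plan()"
```

```text
t 9.95 pos [ 0.5621 -0.1461  0.0267] rot [-3.142e+00  1.000e-03  2.917e+00] bayxy [-0.084  -0.0015] F [ 0.7 -0.5 -2.7] open 0.05 grip 24.99892294406891
```

Call:
{"method": "arm_command", "body": {
  "moves": [
    [[-0.008,0.001,0],[0,0,0],0.03],
    [[-0.016,0.001,0],[0,0,0],0.03],
    [[-0.024,0.001,0],[0,0,0],0.03],
    [[-0.024,0.001,0.001],[0,0,0],0.03],
    [[-0.024,0.001,0.0015],[0,0,0],0.03]
  ]
}}

```text
time: 10.45
tool_pos: [0.5873, -0.151, 0.0256]
tool_rot: [-3.141, 0.004, 2.917]
contact_force: [3.1, -0.8, 4.6]
opening: 0.0499
grip_force: 25.0
```

Call:
{"method": "arm_command", "body": {
  "moves": [
    [[0,0,0],[0,0,0],0.06],
    [[0,0,0],[0,0,0],0.07],
    [[0,0,0],[0,0,0],0.075],
    [[0,0,0],[0,0,0],0.075],
    [[0,0,0],[0,0,0],0.075]
  ]
}}

```text
time: 10.95
tool_pos: [0.5851, -0.1504, 0.0246]
tool_rot: [3.141, -0.0, 2.917]
contact_force: [-0.2, 0.1, -0.6]
opening: 0.0745
grip_force: 0.0
```

Call:
{"method": "arm_command", "body": {
  "moves": [
    [[0,0,-0.04],[0,0,0],0.06],
    [[0,0,-0.06],[0,0,0],0.05],
    [[0.02,0,-0.07],[0,0,0],0.03],
    [[0.055,0,-0.07],[0,0,0],0.01],
    [[0.055,0,-0.07],[0,0,0],0.01]
  ]
}}

```text
time: 11.45
tool_pos: [0.5275, -0.1366, 0.0944]
tool_rot: [3.141, -0.005, 2.917]
contact_force: [-0.4, -0.1, -0.6]
opening: 0.0395
grip_force: 0.0
```

```bash
python3 -c "
from w import *
plan((*bay(-.105,-.0007),.033,YB),(*bay(-.065,-.0007),.033,YB))"
```

```text
t 11.45 pos [ 0.5275 -0.1366  0.0944] rot [ 3.141 -0.005  2.917] bayxy [-1.199e-01  1.000e-04] F [-0.4 -0.1 -0.6] open 0.0395 grip 0.0
 shift [-0.0152 -0.0009  0.0613] turn [ 0.001 -0.005 -0.   ]
 shift [-0.04  0.    0.  ] turn [0. 0. 0.]
```

Call:
{"method": "arm_command", "body": {
  "moves": [
    [[0,-0.001,0],[0,0,0],0.01],
    [[0,-0.001,0.02],[0,0,0],0.01],
    [[0,-0.001,0.045],[0,0,0],0.01],
    [[0,-0.001,0.06],[0,0,0],0.01],
    [[0,-0.001,0.061],[0,0,0],0.01]
  ]
}}

```text
time: 11.95
tool_pos: [0.5311, -0.139, 0.0316]
tool_rot: [3.141, -0.003, 2.917]
contact_force: [-0.4, -0.0, 0.2]
opening: 0.0101
grip_force: 0.0
```

Call:
{"method": "arm_command", "body": {
  "moves": [
    [[-0.005,0,0],[0,0,0],0.01],
    [[-0.01,0,0],[0,0,0],0.01],
    [[-0.015,0,0],[0,0,0],0.01],
    [[-0.019,0,0],[0,0,0],0.01],
    [[-0.023,0,0],[0,0,0],0.01]
  ]
}}

```text
time: 12.45
tool_pos: [0.5541, -0.1443, 0.0341]
tool_rot: [3.142, -0.0, 2.917]
contact_force: [-3.1, 1.3, 2.6]
opening: 0.0098
grip_force: 1.3
```

Call:
{"method": "arm_command", "body": {
  "moves": [
    [[-0.004,0,0],[0,0,0],0.01],
    [[-0.008,0,0],[0,0,0],0.01],
    [[-0.012,0,0],[0,0,0],0.01],
    [[-0.016,0,0],[0,0,0],0.01],
    [[-0.02,0,0],[0,0,0],0.01]
  ]
}}

```text
time: 12.95
tool_pos: [0.5737, -0.1488, 0.0337]
tool_rot: [3.142, -0.0, 2.917]
contact_force: [-2.9, 1.0, 3.0]
opening: 0.0102
grip_force: 1.4
```

```bash
python3 -c "
from w import *
plan((*bay(-.0595,-.0007),.033,YB))"
```

```text
t 12.95 pos [ 0.5737 -0.1488  0.0337] rot [ 3.142 -0.     2.917] bayxy [-0.0721 -0.0015] F [-2.9  1.   3. ] open 0.0102 grip 1.3817165046930313
 shift [-0.0126  0.0008  0.0007] turn [ 0. -0. -0.]
```

Call:
{"method": "arm_command", "body": {
  "moves": [
    [[-0.002,0,0],[0,0,0],0.01],
    [[-0.004,0,0],[0,0,0],0.01],
    [[-0.006,0,0],[0,0,0],0.01],
    [[-0.008,0,0],[0,0,0],0.01],
    [[-0.009,0,0],[0,0,0],0.01]
  ]
}}

```text
time: 13.45
tool_pos: [0.5825, -0.1508, 0.0336]
tool_rot: [3.141, 0.0, 2.917]
contact_force: [-2.4, 0.2, 1.5]
opening: 0.0099
grip_force: 1.0
```

Call:
{"method": "arm_command", "body": {
  "moves": [
    [[-0.0005,0,0],[0,0,0],0.01],
    [[-0.001,0,0],[0,0,0],0.01],
    [[-0.0015,0,0],[0,0,0],0.01],
    [[-0.002,0,0],[0,0,0],0.01],
    [[-0.002,0,0],[0,0,0],0.01]
  ]
}}

```text
time: 13.95
tool_pos: [0.5841, -0.1512, 0.0336]
tool_rot: [3.141, -0.0, 2.917]
contact_force: [-1.3, 0.7, -0.2]
opening: 0.0099
grip_force: 1.0
```

```bash
python3 -c "
from w import *
plan((*bay(-.0595,-.0007),.033,YB))"
```

```text
t 13.95 pos [ 0.5841 -0.1512  0.0336] rot [ 3.141 -0.     2.917] bayxy [-0.0614 -0.0015] F [-1.3  0.7 -0.2] open 0.0099 grip 0.9758367855101824
 shift [-0.0019  0.0008  0.0006] turn [ 0. -0. -0.]
```

Call:
{"method": "arm_command", "body": {
  "moves": [
    [[-0.0004,0,0],[0,0,0],0.01],
    [[-0.0008,0,0],[0,0,0],0.01],
    [[-0.0012,0,0],[0,0,0],0.01],
    [[-0.0015,0,0],[0,0,0],0.01],
    [[-0.0015,0,0],[0,0,0],0.01]
  ]
}}

```text
time: 14.45
tool_pos: [0.584, -0.1512, 0.0337]
tool_rot: [3.141, -0.004, 2.917]
contact_force: [-8.1, 1.7, 4.4]
opening: 0.0104
grip_force: 4.1
```

Call:
{"method": "arm_command", "body": {
  "moves": [
    [[-0.0003,0,0],[0,0,0],0.01],
    [[-0.0006,0,0],[0,0,0],0.01],
    [[-0.0008,0,0],[0,0,0],0.01],
    [[-0.001,0,0],[0,0,0],0.01],
    [[-0.001,0,0],[0,0,0],0.01]
  ]
}}

```text
time: 14.95
tool_pos: [0.5839, -0.1511, 0.0337]
tool_rot: [3.141, -0.006, 2.917]
contact_force: [-10.8, 1.3, 7.3]
opening: 0.01
grip_force: 5.9
```

The tool stopped advancing while the force rose to 10.8 N (about 3 N of it friction), so the half is firmly on the stop. I back off and fetch the near full block.

Call:
{"method": "arm_command", "body": {
  "moves": [
    [[0.005,0,0],[0,0,0],0.01],
    [[0.025,0,0],[0,0,0],0.03],
    [[0.025,0,-0.04],[0,0,0],0.05],
    [[0.04,0,-0.07],[0,0,0],0.07],
    [[0.06,0,-0.08],[0,0,0],0.0918]
  ]
}}

```text
time: 15.45
tool_pos: [0.5308, -0.1394, 0.1171]
tool_rot: [-3.141, 0.008, 2.917]
contact_force: [0.8, 0.1, -0.1]
opening: 0.0374
grip_force: 0.0
```

```bash
python3 -c "
from w import *
plan((.491,.144,.06,3.093),(.491,.144,-.023,3.093))"
```

```text
t 15.45 pos [ 0.5308 -0.1394  0.1171] rot [-3.141  0.008  2.917] bayxy [-0.116  -0.0019] F [ 0.8  0.1 -0.1] open 0.0374 grip 0.0
 shift [0.1024 0.2675 0.056 ] turn [-0.002  0.008 -0.176]
 shift [-0.    -0.     0.083] turn [0. 0. 0.]
```

Call:
{"method": "arm_command", "body": {
  "moves": [
    [[0.015,0.045,0],[0,0,-0.04],0.0918],
    [[0.03,0.09,0],[0,0,-0.08],0.0918],
    [[0.045,0.135,0],[0,0,-0.12],0.0918],
    [[0.065,0.18,0],[0,0,-0.176],0.0918],
    [[0.08,0.225,0.01],[0,0,-0.176],0.0918]
  ]
}}

```text
time: 15.95
tool_pos: [0.5013, 0.1008, 0.1051]
tool_rot: [3.141, 0.005, 3.094]
contact_force: [0.5, -0.1, 0.5]
opening: 0.0773
grip_force: 0.0
```

```bash
python3 -c "
from w import *
plan((.491,.144,.06,3.093),(.491,.144,-.023,3.093))"
```

```text
t 15.95 pos [0.5013 0.1008 0.1051] rot [3.141 0.005 3.094] bayxy [-0.1982  0.2257] F [ 0.5 -0.1  0.5] open 0.0773 grip 0.0
 shift [0.0126 0.0427 0.0451] turn [0.001 0.005 0.001]
 shift [-0.    -0.     0.083] turn [0. 0. 0.]
```

Call:
{"method": "arm_command", "body": {
  "moves": [
    [[0.012,0.043,0.03],[0,0,0],0.08],
    [[0.012,0.043,0.03],[0,0,0],0.08],
    [[0.012,0.043,0.03],[0,0,0],0.08],
    [[0.012,0.043,0.03],[0,0,0],0.08],
    [[0.012,0.043,0.03],[0,0,0],0.08]
  ]
}}

```text
time: 16.45
tool_pos: [0.4917, 0.1412, 0.0746]
tool_rot: [3.141, 0.002, 3.091]
contact_force: [0.5, -0.1, 0.6]
opening: 0.08
grip_force: 0.0
```

```bash
python3 -c "
from w import *
plan((.491,.144,-.0225,3.093))"
```

```text
t 16.45 pos [0.4917 0.1412 0.0746] rot [3.141e+00 2.000e-03 3.091e+00] bayxy [-0.2166  0.263 ] F [ 0.5 -0.1  0.6] open 0.08 grip 0.0
 shift [0.0011 0.0027 0.0971] turn [ 0.     0.002 -0.002]
```

Call:
{"method": "arm_command", "body": {
  "moves": [
    [[0.001,0.0025,0.03],[0,0,0],0.075],
    [[0.001,0.0025,0.06],[0,0,0],0.07],
    [[0.001,0.0025,0.085],[0,0,0],0.07],
    [[0.001,0.0025,0.097],[0,0,0],0.06],
    [[0.001,0.0025,0.097],[0,0,0],0.04]
  ]
}}

```text
time: 16.95
tool_pos: [0.4892, 0.1439, -0.0241]
tool_rot: [-3.141, -0.002, 3.091]
contact_force: [0.3, 0.5, -0.2]
opening: 0.0581
grip_force: 0.0
```

Call:
{"method": "arm_command", "body": {
  "moves": [
    [[0,0,0],[0,0,0],0.03],
    [[0,0,0],[0,0,0],0.03],
    [[0,0,0],[0,0,0],0.03],
    [[0,0,0],[0,0,0],0.03],
    [[0,0,0],[0,0,0],0.03]
  ],
  "squeeze": 35
}}

```text
time: 17.45
tool_pos: [0.4903, 0.1448, -0.0223]
tool_rot: [3.141, 0.002, 3.093]
contact_force: [-1.0, -3.3, 6.2]
opening: 0.0497
grip_force: 35.0
```

Call:
{"method": "arm_command", "body": {
  "moves": [
    [[0,0,-0.02],[0,0,0],0.03],
    [[0,0,-0.06],[0,0,0],0.03],
    [[0,0,-0.1],[0,0,0],0.03],
    [[0,0,-0.13],[0,0,0],0.03],
    [[0,0,-0.13],[0,0,0],0.03]
  ]
}}

```text
time: 17.95
tool_pos: [0.492, 0.1455, 0.1106]
tool_rot: [3.14, 0.008, 3.093]
contact_force: [0.3, -0.1, -3.8]
opening: 0.0499
grip_force: 35.0
```

```bash
python3 -c "
from w import *
a=bay(-.135,-.0005)
plan((*a,.107,YB),(*a,.0265,YB))"
```

```text
t 17.95 pos [0.492  0.1455 0.1106] rot [3.14  0.008 3.093] bayxy [-0.2172  0.2673] F [ 0.3 -0.1 -3.8] open 0.0499 grip 34.998464584350586
 shift [-0.034  -0.278   0.0034] turn [0.002 0.008 0.176]
 shift [ 0.     -0.      0.0805] turn [0. 0. 0.]
```

Call:
{"method": "arm_command", "body": {
  "moves": [
    [[-0.006,-0.045,0],[0,0,0.04],0.03],
    [[-0.012,-0.09,0],[0,0,0.08],0.03],
    [[-0.018,-0.135,0],[0,0,0.12],0.03],
    [[-0.024,-0.18,0],[0,0,0.176],0.03],
    [[-0.03,-0.22,0],[0,0,0.176],0.03]
  ]
}}

```text
time: 18.45
tool_pos: [0.5075, -0.0779, 0.1049]
tool_rot: [3.141, -0.003, 2.915]
contact_force: [1.2, 0.7, -3.8]
opening: 0.0498
grip_force: 35.0
```

```bash
python3 -c "
from w import *
a=bay(-.117,-.0005)
plan((*a,.107,YB),(*a,.0275,YB))"
```

```text
t 18.45 pos [ 0.5075 -0.0779  0.1049] rot [ 3.141e+00 -3.000e-03  2.915e+00] bayxy [-0.1524  0.0529] F [ 1.2  0.7 -3.8] open 0.0498 grip 35.000147223472595
 shift [-0.0355 -0.0533 -0.0023] turn [ 0.    -0.003 -0.002]
 shift [ 0.     -0.      0.0795] turn [0. 0. 0.]
```

Call:
{"method": "arm_command", "body": {
  "moves": [
    [[-0.02,-0.03,0],[0,0,0],0.03],
    [[-0.035,-0.05,0],[0,0,0],0.03],
    [[-0.035,-0.05,0],[0,0,0],0.03],
    [[-0.035,-0.05,0],[0,0,0],0.03],
    [[-0.035,-0.05,0],[0,0,0],0.03]
  ]
}}

```text
time: 18.95
tool_pos: [0.5307, -0.1317, 0.1055]
tool_rot: [3.141, -0.003, 2.917]
contact_force: [0.6, 0.1, -3.3]
opening: 0.0495
grip_force: 35.0
```

```bash
python3 -c "
from w import *
a=bay(-.117,-.0005)
plan((*a,.107,YB),(*a,.0275,YB))"
```

```text
t 18.95 pos [ 0.5307 -0.1317  0.1055] rot [ 3.141e+00 -3.000e-03  2.917e+00] bayxy [-0.1178  0.0056] F [ 0.6  0.1 -3.3] open 0.0495 grip 34.99852180480957
 shift [-0.0008 -0.0061 -0.0015] turn [ 0.001 -0.003  0.   ]
 shift [ 0.     -0.      0.0795] turn [0. 0. 0.]
```

Call:
{"method": "arm_command", "body": {
  "moves": [
    [[0,-0.006,0.01],[0,0,0],0.03],
    [[0,-0.006,0.04],[0,0,0],0.03],
    [[0,-0.006,0.06],[0,0,0],0.03],
    [[0,-0.006,0.073],[0,0,0],0.03],
    [[0,-0.006,0.076],[0,0,0],0.03]
  ]
}}

```text
time: 19.45
tool_pos: [0.5292, -0.138, 0.0289]
tool_rot: [3.141, -0.003, 2.917]
contact_force: [0.4, -0.1, -3.8]
opening: 0.0496
grip_force: 35.0
```

Call:
{"method": "arm_command", "body": {
  "moves": [
    [[0,0,0.001],[0,0,0],0.03],
    [[0,0,0.002],[0,0,0],0.03],
    [[0,0,0.0025],[0,0,0],0.03],
    [[0,0,0.003],[0,0,0],0.03],
    [[0,0,0.003],[0,0,0],0.03]
  ]
}}

```text
time: 19.95
tool_pos: [0.5306, -0.1388, 0.0281]
tool_rot: [-3.142, 0.001, 2.917]
contact_force: [-0.8, -0.2, -3.7]
opening: 0.0496
grip_force: 35.0
```

```bash
python3 -c "
from w import *
plan((*bay(-.102,-.0005),.0265,YB))"
```

```text
t 19.95 pos [ 0.5306 -0.1388  0.0281] rot [-3.142e+00  1.000e-03  2.917e+00] bayxy [-0.1163 -0.0013] F [-0.8 -0.2 -3.7] open 0.0496 grip 34.99847173690796
 shift [-0.0143  0.0008  0.0016] turn [-0.     0.001 -0.   ]
```

Call:
{"method": "arm_command", "body": {
  "moves": [
    [[-0.002,0.0008,0.001],[0,0,0],0.03],
    [[-0.004,0.0008,0.0017],[0,0,0],0.03],
    [[-0.006,0.0008,0.0017],[0,0,0],0.03],
    [[-0.008,0.0008,0.0017],[0,0,0],0.03],
    [[-0.009,0.0008,0.0017],[0,0,0],0.03]
  ]
}}

```text
time: 20.45
tool_pos: [0.5396, -0.14, 0.026]
tool_rot: [3.142, 0.0, 2.917]
contact_force: [-0.2, 0.4, -4.1]
opening: 0.0497
grip_force: 35.0
```

Call:
{"method": "arm_command", "body": {
  "moves": [
    [[-0.0005,0,0],[0,0,0],0.03],
    [[-0.001,0,0],[0,0,0],0.03],
    [[-0.0015,0,0],[0,0,0],0.03],
    [[-0.002,0,0],[0,0,0],0.03],
    [[-0.002,0,0],[0,0,0],0.03]
  ]
}}

```text
time: 20.95
tool_pos: [0.5414, -0.1404, 0.026]
tool_rot: [3.142, 0.0, 2.917]
contact_force: [-0.0, -0.3, -2.7]
opening: 0.0497
grip_force: 35.0
```

Call:
{"method": "arm_command", "body": {
  "moves": [
    [[-0.0005,0,0],[0,0,0],0.03],
    [[-0.001,0,0],[0,0,0],0.03],
    [[-0.0013,0,0],[0,0,0],0.03],
    [[-0.0015,0,0],[0,0,0],0.03],
    [[-0.0015,0,0],[0,0,0],0.03]
  ]
}}

```text
time: 21.45
tool_pos: [0.5428, -0.1407, 0.026]
tool_rot: [3.142, 0.0, 2.917]
contact_force: [0.1, 0.2, -3.8]
opening: 0.0498
grip_force: 35.0
```

Call:
{"method": "arm_command", "body": {
  "moves": [
    [[-0.0004,0,0],[0,0,0],0.03],
    [[-0.0008,0,0],[0,0,0],0.03],
    [[-0.0012,0,0],[0,0,0],0.03],
    [[-0.0015,0,0],[0,0,0],0.03],
    [[-0.0015,0,0],[0,0,0],0.03]
  ]
}}

```text
time: 21.95
tool_pos: [0.5443, -0.1411, 0.026]
tool_rot: [3.142, 0.0, 2.917]
contact_force: [-0.0, -0.5, -3.6]
opening: 0.0501
grip_force: 35.0
```

Call:
{"method": "arm_command", "body": {
  "moves": [
    [[-0.0004,0,0],[0,0,0],0.03],
    [[-0.0008,0,0],[0,0,0],0.03],
    [[-0.001,0,0],[0,0,0],0.03],
    [[-0.001,0,0],[0,0,0],0.03],
    [[-0.001,0,0],[0,0,0],0.03]
  ]
}}

```text
time: 22.45
tool_pos: [0.5452, -0.1413, 0.026]
tool_rot: [3.142, 0.0, 2.917]
contact_force: [0.7, 1.0, -3.8]
opening: 0.0496
grip_force: 35.0
```

Call:
{"method": "arm_command", "body": {
  "moves": [
    [[-0.0004,0,0],[0,0,0],0.03],
    [[-0.0008,0,0],[0,0,0],0.03],
    [[-0.0012,0,0],[0,0,0],0.03],
    [[-0.0015,0,0],[0,0,0],0.03],
    [[-0.0015,0,0],[0,0,0],0.03]
  ]
}}

```text
time: 22.95
tool_pos: [0.5454, -0.1413, 0.0258]
tool_rot: [3.141, -0.003, 2.917]
contact_force: [-6.0, 0.1, 0.1]
opening: 0.0498
grip_force: 35.0
```

Call:
{"method": "arm_command", "body": {
  "moves": [
    [[-0.0004,0,0],[0,0,0],0.03],
    [[-0.0008,0,0],[0,0,0],0.03],
    [[-0.001,0,0],[0,0,0],0.03],
    [[-0.001,0,0],[0,0,0],0.03],
    [[-0.001,0,0],[0,0,0],0.03]
  ]
}}

```text
time: 23.45
tool_pos: [0.5453, -0.1413, 0.0258]
tool_rot: [3.141, -0.005, 2.917]
contact_force: [-9.7, 1.3, 1.6]
opening: 0.05
grip_force: 35.0
```

In contact with the half at 9.7 N. I ease the push, release, rise and go for the last block.

Call:
{"method": "arm_command", "body": {
  "moves": [
    [[0.0015,0,0],[0,0,0],0.03],
    [[0.0015,0,0],[0,0,0],0.06],
    [[0.0015,0,0],[0,0,0],0.08],
    [[0.0015,0,0],[0,0,0],0.08],
    [[0.0015,0,0],[0,0,0],0.08]
  ]
}}

```text
time: 23.95
tool_pos: [0.5467, -0.1417, 0.0263]
tool_rot: [-3.142, 0.001, 2.917]
contact_force: [0.5, -0.4, 0.3]
opening: 0.0767
grip_force: 0.0
```

Call:
{"method": "arm_command", "body": {
  "moves": [
    [[0,0,-0.02],[0,0,0],0.08],
    [[0,0,-0.06],[0,0,0],0.0918],
    [[0,0.01,-0.08],[0,0,0],0.0918],
    [[0,0.05,-0.08],[0,0,-0.1],0.0918],
    [[0,0.09,-0.08],[0,0,-0.2],0.0918]
  ]
}}

```text
time: 24.45
tool_pos: [0.5672, -0.0536, 0.1073]
tool_rot: [-3.141, 0.003, 3.118]
contact_force: [0.3, 0.2, -0.4]
opening: 0.0916
grip_force: 0.0
```

```bash
python3 -c "
from w import *
plan((.658,.1425,.08,3.384))"
```

```text
t 24.45 pos [ 0.5672 -0.0536  0.1073] rot [-3.141e+00  3.000e-03  3.118e+00] bayxy [-0.0996  0.0898] F [ 0.3  0.2 -0.4] open 0.0916 grip 0.0
 shift [-0.0862  0.1982  0.0274] turn [-0.001  0.003 -0.266]
```

Call:
{"method": "arm_command", "body": {
  "moves": [
    [[-0.015,0.045,0],[0,0,-0.06],0.0918],
    [[-0.03,0.09,0],[0,0,-0.12],0.0918],
    [[-0.045,0.135,0],[0,0,-0.18],0.0918],
    [[-0.06,0.175,0.005],[0,0,-0.24],0.0918],
    [[-0.071,0.193,0.01],[0,0,-0.266],0.08]
  ]
}}

```text
time: 24.95
tool_pos: [0.6427, 0.1415, 0.0961]
tool_rot: [3.141, 0.002, -2.895]
contact_force: [-0.5, -1.7, 0.9]
opening: 0.0872
grip_force: 0.0
```

Call:
{"method": "arm_command", "body": {
  "moves": [
    [[0,0,0],[0,0,0],0.08],
    [[0,0,0],[0,0,0],0.08],
    [[0,0,0],[0,0,0],0.08],
    [[0,0,0],[0,0,0],0.08],
    [[0,0,0],[0,0,0],0.08]
  ]
}}

```text
time: 25.45
tool_pos: [0.642, 0.1364, 0.0965]
tool_rot: [-3.142, 0.001, -2.902]
contact_force: [0.1, -0.2, -0.4]
opening: 0.08
grip_force: 0.0
```

```bash
python3 -c "
from w import *
plan((.6426,.1382,-.0225,3.384)); wgrey(.04,'w6.png')
m=robot.camera_model('wrist'); a=.243;ux=np.array([np.cos(a),np.sin(a)]);uy=np.array([-ux[1],ux[0]])
print([np.round(proj(m,(*(np.array([.662,.143])+i*ux+j*uy),.04))) for i,j in((-.05,-.025),(-.05,.025),(0,0))])"
```

```text
t 25.45 pos [0.642  0.1364 0.0965] rot [-3.142e+00  1.000e-03 -2.902e+00] bayxy [-0.0689  0.2917] F [ 0.1 -0.2 -0.4] open 0.08 grip 0.0
 shift [-0.0009  0.0017  0.119 ] turn [-0.     0.001 -0.003]
[328. 248.] [ 289  198   79  102 7774] c 0.6477 0.1407 wh [0.0682 0.0487] a 13.7
[array([285., 196.]), array([366., 195.]), array([326., 271.])]
```

Call:
{"method": "arm_command", "body": {
  "moves": [
    [[-0.001,0.003,0.04],[0,0,0],0.075],
    [[-0.001,0.003,0.08],[0,0,0],0.07],
    [[-0.001,0.003,0.108],[0,0,0],0.07],
    [[-0.001,0.003,0.118],[0,0,0],0.06],
    [[-0.001,0.003,0.118],[0,0,0],0.04]
  ]
}}

```text
time: 26.0
tool_pos: [0.6415, 0.1402, -0.0231]
tool_rot: [3.141, -0.002, -2.901]
contact_force: [-0.2, 0.6, -0.6]
opening: 0.0585
grip_force: 0.0
```

Call:
{"method": "arm_command", "body": {
  "moves": [
    [[0,0,0],[0,0,0],0.03],
    [[0,0,0],[0,0,0],0.03],
    [[0,0,0],[0,0,0],0.03],
    [[0,0,0],[0,0,0],0.03],
    [[0,0,0],[0,0,0],0.03]
  ],
  "squeeze": 50
}}

```text
time: 26.5
tool_pos: [0.6434, 0.1405, -0.0203]
tool_rot: [-3.141, 0.003, -2.9]
contact_force: [0.1, -1.4, 5.7]
opening: 0.0496
grip_force: 50.0
```

Call:
{"method": "arm_command", "body": {
  "moves": [
    [[0,0,-0.02],[0,0,0],0.03],
    [[0,0,-0.05],[0,0,0],0.03],
    [[0,0,-0.09],[0,0,0],0.03],
    [[0,0,-0.13],[0,0,0],0.03],
    [[0,0,-0.15],[0,0,0],0.03]
  ]
}}

```text
time: 27.0
tool_pos: [0.6431, 0.1409, 0.1314]
tool_rot: [-3.141, 0.004, -2.9]
contact_force: [0.9, 0.8, -4.5]
opening: 0.0498
grip_force: 50.0
```

```bash
python3 -c "
from w import *
plan((*bay(-.092,-.0005),.127,YB))"
```

```text
t 27.0 pos [0.6431 0.1409 0.1314] rot [-3.141  0.004 -2.9  ] bayxy [-0.0689  0.2964] F [ 0.9  0.8 -4.5] open 0.0498 grip 49.9968820810318
 shift [ 0.154  -0.2549  0.0039] turn [0.001 0.004 0.466]
```

Call:
{"method": "arm_command", "body": {
  "moves": [
    [[0.04,-0.02,0],[0,0,0.12],0.03],
    [[0.08,-0.04,0],[0,0,0.24],0.03],
    [[0.12,-0.06,0],[0,0,0.36],0.03],
    [[0.15,-0.08,0],[0,0,0.466],0.03],
    [[0.17,-0.12,0],[0,0,0.466],0.03]
  ]
}}

```text
time: 27.5
tool_pos: [0.5023, -0.0155, 0.1274]
tool_rot: [3.141, -0.004, 2.916]
contact_force: [1.5, -1.1, -5.5]
opening: 0.0499
grip_force: 50.0
```

```bash
python3 -c "
from w import *
plan((*bay(-.122,-.0005),.127,YB))"
```

```text
t 27.5 pos [ 0.5023 -0.0155  0.1274] rot [ 3.141 -0.004  2.916] bayxy [-0.1714  0.1126] F [ 1.5 -1.1 -5.5] open 0.0499 grip 49.999439120292664
 shift [-4.95e-02 -1.13e-01  1.00e-04] turn [ 0.001 -0.004 -0.001]
```

Call:
{"method": "arm_command", "body": {
  "moves": [
    [[-0.02,-0.045,0],[0,0,0],0.03],
    [[-0.04,-0.085,0],[0,0,0],0.03],
    [[-0.049,-0.11,0],[0,0,0],0.03],
    [[-0.049,-0.11,0],[0,0,0],0.03],
    [[-0.049,-0.11,0],[0,0,0],0.03]
  ]
}}

```text
time: 28.0
tool_pos: [0.5281, -0.1346, 0.1271]
tool_rot: [3.141, -0.002, 2.915]
contact_force: [-0.0, 1.0, -5.3]
opening: 0.0499
grip_force: 50.0
```

```bash
python3 -c "
from w import *
plan((*bay(-.122,-.0005),.0695,YB))"
```

```text
t 28.0 pos [ 0.5281 -0.1346  0.1271] rot [ 3.141e+00 -2.000e-03  2.915e+00] bayxy [-0.1197  0.0023] F [-0.   1.  -5.3] open 0.0499 grip 49.996798038482666
 shift [ 0.0022 -0.0028  0.0576] turn [ 0.001 -0.002 -0.002]
```

Call:
{"method": "arm_command", "body": {
  "moves": [
    [[0.001,-0.003,0.01],[0,0,0],0.03],
    [[0.001,-0.003,0.03],[0,0,0],0.03],
    [[0.001,-0.003,0.045],[0,0,0],0.03],
    [[0.001,-0.003,0.053],[0,0,0],0.03],
    [[0.001,-0.003,0.054],[0,0,0],0.03]
  ]
}}

```text
time: 28.5
tool_pos: [0.5265, -0.1362, 0.0726]
tool_rot: [3.141, -0.003, 2.918]
contact_force: [0.0, -0.4, -4.9]
opening: 0.0498
grip_force: 50.0
```

Call:
{"method": "arm_command", "body": {
  "moves": [
    [[0,0,0.0005],[0,0,0],0.03],
    [[0,0,0.001],[0,0,0],0.03],
    [[0,0,0.0015],[0,0,0],0.03],
    [[0,0,0.0015],[0,0,0],0.03],
    [[0,0,0.0015],[0,0,0],0.03]
  ]
}}

```text
time: 29.0
tool_pos: [0.5276, -0.1375, 0.0728]
tool_rot: [-3.142, 0.001, 2.917]
contact_force: [0.8, 0.1, -4.8]
opening: 0.0493
grip_force: 50.0
```

```bash
python3 -c "
from w import *
plan((*bay(-.072,-.0005),.068,YB)); snap('wrist','w7.png')
im,m=snap('scene','s7.png'); cv2.imwrite('pics/c7.png',cv2.resize(im[165:315,180:330,::-1],(600,600),interpolation=2))"
```

```text
t 29.0 pos [ 0.5276 -0.1375  0.0728] rot [-3.142e+00  1.000e-03  2.917e+00] bayxy [-0.1195 -0.0007] F [ 0.8  0.1 -4.8] open 0.0493 grip 49.996880292892456
 shift [-0.0475  0.0003  0.0048] turn [-0.     0.001 -0.   ]
```

View pics/c7.png

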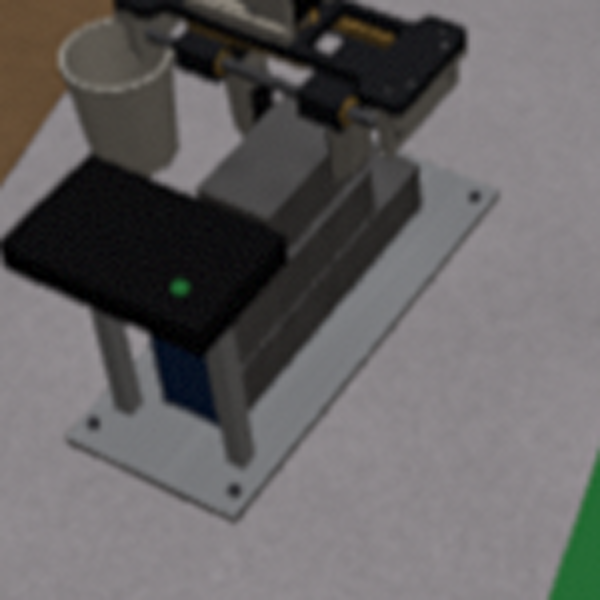

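The scene crop shows the bottom and second courses flush, and the last block held level and in line above them, with the cup clear. I slide it under the hood to just short of the stop.

Call:
{"method": "arm_command", "body": {
  "moves": [
    [[-0.008,0,0.0005],[0,0,0],0.03],
    [[-0.018,0,0.001],[0,0,0],0.03],
    [[-0.028,0,0.0015],[0,0,0],0.03],
    [[-0.036,0,0.002],[0,0,0],0.03],
    [[-0.04,0,0.0025],[0,0,0],0.03]
  ]
}}

```text
time: 29.6
tool_pos: [0.5675, -0.1466, 0.0697]
tool_rot: [3.142, 0.0, 2.917]
contact_force: [0.1, -0.1, -5.1]
opening: 0.0498
grip_force: 50.0
```

Call:
{"method": "arm_command", "body": {
  "moves": [
    [[-0.0005,0,0.0005],[0,0,0],0.03],
    [[-0.001,0,0.001],[0,0,0],0.03],
    [[-0.0015,0,0.0015],[0,0,0],0.03],
    [[-0.002,0,0.0015],[0,0,0],0.03],
    [[-0.0025,0,0.0015],[0,0,0],0.03]
  ]
}}

```text
time: 30.1
tool_pos: [0.5688, -0.1469, 0.0686]
tool_rot: [3.142, 0.0, 2.917]
contact_force: [-0.9, -0.2, -5.6]
opening: 0.0497
grip_force: 50.0
```

```bash
python3 -c "
from w import *
plan((*bay(-.072,-.0005),.068,YB))"
```

```text
t 30.1 pos [ 0.5688 -0.1469  0.0686] rot [3.142 0.    2.917] bayxy [-0.0773 -0.0007] F [-0.9 -0.2 -5.6] open 0.0497 grip 49.99703407287598
 shift [-0.0053  0.0002  0.0006] turn [ 0.  0. -0.]
```

Call:
{"method": "arm_command", "body": {
  "moves": [
    [[-0.0005,0,0],[0,0,0],0.03],
    [[-0.001,0,0.0003],[0,0,0],0.03],
    [[-0.0015,0,0.0005],[0,0,0],0.03],
    [[-0.002,0,0.0005],[0,0,0],0.03],
    [[-0.0025,0,0.0005],[0,0,0],0.03]
  ]
}}

```text
time: 30.6
tool_pos: [0.5713, -0.1475, 0.068]
tool_rot: [3.142, 0.0, 2.917]
contact_force: [-0.1, 0.2, -4.7]
opening: 0.0496
grip_force: 50.0
```

Call:
{"method": "arm_command", "body": {
  "moves": [
    [[-0.0004,0,0],[0,0,0],0.03],
    [[-0.0008,0,0],[0,0,0],0.03],
    [[-0.0012,0,0],[0,0,0],0.03],
    [[-0.0016,0,0],[0,0,0],0.03],
    [[-0.0018,0,0],[0,0,0],0.03]
  ]
}}

```text
time: 31.1
tool_pos: [0.5731, -0.1478, 0.068]
tool_rot: [3.141, 0.0, 2.917]
contact_force: [0.1, -0.2, -4.7]
opening: 0.0498
grip_force: 50.0
```

Call:
{"method": "arm_command", "body": {
  "moves": [
    [[-0.0004,0,0],[0,0,0],0.03],
    [[-0.0008,0,0],[0,0,0],0.03],
    [[-0.0012,0,0],[0,0,0],0.03],
    [[-0.0016,0,0],[0,0,0],0.03],
    [[-0.0018,0,0],[0,0,0],0.03]
  ]
}}

```text
time: 31.6
tool_pos: [0.5749, -0.1483, 0.068]
tool_rot: [3.142, 0.0, 2.917]
contact_force: [-0.7, -0.4, -4.9]
opening: 0.0498
grip_force: 50.0
```

Call:
{"method": "arm_command", "body": {
  "moves": [
    [[-0.0004,0,0],[0,0,0],0.03],
    [[-0.0008,0,0],[0,0,0],0.03],
    [[-0.0012,0,0],[0,0,0],0.03],
    [[-0.0013,0,0],[0,0,0],0.03],
    [[-0.0013,0,0],[0,0,0],0.03]
  ]
}}

```text
time: 32.1
tool_pos: [0.5751, -0.1483, 0.0679]
tool_rot: [3.142, -0.002, 2.917]
contact_force: [-5.5, 0.5, -2.1]
opening: 0.0496
grip_force: 50.0
```

Contact at the stop, 5.5 N. A little more, then ease and release.

Call:
{"method": "arm_command", "body": {
  "moves": [
    [[-0.0004,0,0],[0,0,0],0.03],
    [[-0.0008,0,0],[0,0,0],0.03],
    [[-0.0008,0,0],[0,0,0],0.03],
    [[-0.0008,0,0],[0,0,0],0.03],
    [[-0.0008,0,0],[0,0,0],0.03]
  ]
}}

```text
time: 32.6
tool_pos: [0.5751, -0.1484, 0.0679]
tool_rot: [3.142, -0.004, 2.917]
contact_force: [-8.8, 0.6, -0.7]
opening: 0.05
grip_force: 50.0
```

Call:
{"method": "arm_command", "body": {
  "moves": [
    [[0.0008,0,0.0003],[0,0,0],0.03],
    [[0.0014,0,0.0006],[0,0,0],0.03],
    [[0.0014,0,0.0006],[0,0,0],0.05],
    [[0.0014,0,0.0006],[0,0,0],0.06],
    [[0.0014,0,0.0006],[0,0,0],0.075]
  ]
}}

```text
time: 33.1
tool_pos: [0.5769, -0.1488, 0.0682]
tool_rot: [-3.141, 0.003, 2.917]
contact_force: [0.4, -0.0, -0.6]
opening: 0.0613
grip_force: 0.0
```

Call:
{"method": "arm_command", "body": {
  "moves": [
    [[0,0,0],[0,0,0],0.08],
    [[0,0,0],[0,0,0],0.08],
    [[0,0,0],[0,0,0],0.08],
    [[0.003,0,0],[0,0,0],0.08],
    [[0.01,0,0],[0,0,0],0.08]
  ]
}}

```text
time: 33.6
tool_pos: [0.5657, -0.1462, 0.0673]
tool_rot: [3.142, 0.0, 2.917]
contact_force: [0.2, 0.2, -0.3]
opening: 0.0801
grip_force: 0.0
```

Call:
{"method": "arm_command", "body": {
  "moves": [
    [[0.02,0,-0.02],[0,0,0],0.08],
    [[0.04,0,-0.05],[0,0,0],0.08],
    [[0.06,0,-0.08],[0,0,0],0.08],
    [[0.1,0,-0.1],[0,0,0],0.08],
    [[0.1,0,-0.1],[0,0,0],0.08]
  ]
}}

```text
time: 34.1
tool_pos: [0.4657, -0.1231, 0.1701]
tool_rot: [-3.141, 0.003, 2.917]
contact_force: [-0.7, 0.4, 0.4]
opening: 0.0798
grip_force: 0.0
```

```bash
python3 -c "
from w import *
plan()
wgrey(.128,'w8.png')
import m as _
" | grep -v low; python3 -c "
from plan import *
im,m=snap('top','t8.png');hsv=cv2.cvtColor(im,cv2.COLOR_RGB2HSV)
g=((hsv[:,:,1]<30)&(hsv[:,:,2]>75)&(hsv[:,:,2]<120)).astype(np.uint8);z=np.zeros_like(g);z[205:300,370:430]=1;g=cv2.morphologyEx(g*z,cv2.MORPH_OPEN,np.ones((3,3)))
n,l,st,ce=cv2.connectedComponentsWithStats(g);print(st[1:],ce[1:])
for x,zz in((-.102,.128),(-.152,.088),(-.202,.048),(-.052,.128),(-.017,.15)): print(x,zz,[np.round(proj(m,(*bay(x,k),zz)),1).tolist() for k in(.0245,-.0255)])
for r in range(205,300,6):
  c=np.where(g[r])[0]; print(r,(c.min(),c.max()) if len(c) else '',end='; ')
"
```

```text
t 34.1 pos [ 0.4657 -0.1231  0.1701] rot [-3.141e+00  3.000e-03  2.917e+00] bayxy [-0.1831 -0.0005] F [-0.7  0.4  0.4] open 0.0798 grip 0.0
[324. 223.] [ 291  192   66   63 3970] c 0.4512 -0.12 wh [0.0381 0.038 ] a 77.1
[ 81. 266.] [  37  226   87   73 2992] c 0.4442 -0.27 wh [0.0414 0.0482] a 26.4
[324. 286.] [ 288  273   71   27 1862] c 0.4903 -0.1291 wh [0.0436 0.0175] a 77.2
(228, 263) [78 13 99]
(228, 275) [ 75   9 110]
(284, 205) [72 13 96]
(283, 268) [66 13 95]
(283, 290) [83 11 93]
(294, 205) [ 67 174 151]
grey [284. 209.] 705 c 0.6614 0.1431 wh 0.1031 0.0484 a 13.9
grey [282. 273.] 726 c 0.4915 0.1428 wh 0.0494 0.099 a 87.1
grey [227. 269.] 377 c 0.4994 0.2848 wh 0.0499 0.0513 a 7.0
(397, 230) [105   5  96]
(385, 280) [100   8  99]
(370, 290) [ 97  15 149]
(410, 260) [ 96  17 154]
---
hood [409. 197.] 1687 c 0.668 -0.1675 wh 0.1288 0.0808 a 77.2
plate [392. 255.] 4752 c 0.5615 -0.1579 wh 0.146 0.3136 a 77.4
blue 392 410 213 218 35
===
slope [-0.00413327 -0.01425848] width 0.04906942334710321 a [0.4607303  0.46271343 0.66209111 0.66469106] bx [ 0.97514935 -0.2215485 ]
[[393 2
[... 447 characters left out ...]
 297.        ]]
-0.102 0.128 [[386.0, 247.7], [405.8, 252.7]]
-0.152 0.088 [[379.8, 269.2], [399.2, 274.0]]
-0.202 0.048 [[373.8, 289.7], [392.8, 294.5]]
-0.052 0.128 [[390.6, 228.3], [410.4, 233.2]]
-0.017 0.15 [[394.9, 213.0], [414.9, 218.0]]
205 ; 211 ; 217 (np.int64(394), np.int64(413)); 223 (np.int64(393), np.int64(412)); 229 (np.int64(391), np.int64(411)); 235 (np.int64(392), np.int64(408)); 241 (np.int64(407), np.int64(419)); 247 (np.int64(412), np.int64(429)); 253 (np.int64(424), np.int64(426)); 259 ; 265 (np.int64(377), np.int64(390)); 271 (np.int64(371), np.int64(404)); 277 (np.int64(370), np.int64(420)); 283 (np.int64(371), np.int64(424)); 289 (np.int64(376), np.int64(393)); 295 ;
```

The arm blocks the top view, so I move it aside and check numerically.

Call:
{"method": "arm_command", "body": {
  "moves": [
    [[0,0.03,-0.05],[0,0,0],0.08],
    [[0.02,0.075,-0.08],[0,0,0],0.08],
    [[0.03,0.12,-0.08],[0,0,0],0.08],
    [[0.04,0.165,-0.08],[0,0,0],0.08],
    [[0.05,0.21,-0.08],[0,0,0],0.08]
  ]
}}

```text
time: 34.7
tool_pos: [0.4669, 0.0929, 0.2469]
tool_rot: [3.141, 0.0, 2.916]
contact_force: [-0.1, 0.0, 0.7]
opening: 0.08
grip_force: 0.0
```

Call:
{"method": "arm_command", "body": {
  "moves": [
    [[0,0.03,0],[0,0,0],0.08],
    [[0,0.075,0],[0,0,0],0.08],
    [[0,0.12,0],[0,0,0],0.08],
    [[0,0.16,0],[0,0,0],0.08],
    [[0,0.16,0],[0,0,0],0.08]
  ]
}}

```text
time: 35.2
tool_pos: [0.5026, 0.2516, 0.245]
tool_rot: [3.141, -0.002, 2.921]
contact_force: [-0.0, -1.0, -0.1]
opening: 0.08
grip_force: 0.0
```

```bash
python3 -c "
from plan import *
plan()
im,m=snap('top','t9.png');hsv=cv2.cvtColor(im,cv2.COLOR_RGB2HSV)
g=((hsv[:,:,1]<30)&(hsv[:,:,2]>75)&(hsv[:,:,2]<120)).astype(np.uint8);z=np.zeros_like(g);z[205:300,370:430]=1;g=cv2.morphologyEx(g*z,cv2.MORPH_OPEN,np.ones((3,3)))
n,l,st,ce=cv2.connectedComponentsWithStats(g)
for i in range(1,n):
  if st[i,4]<100: continue
  ys,xs=np.where(l==i)
  for zz in(.128,.088,.048):
    P=np.array([ray(m,u,v,zz)[:2] for u,v in zip(xs,ys)])-O;a=P@bx;c=P@by;print(st[i],zz,'x',a.min().round(4),a.max().round(4),'y',c.min().round(4),c.max().round(4))
for r in range(211,300,6):
  c=np.where(g[r])[0]; print(r,(int(c.min()),int(c.max())) if len(c) else '',end='; ')
v=hsv[:,:,2]
for t in(-.0905,-.095,-.1,-.1,-.105,-.11,-.14,-.147,-.152,-.157,-.19,-.2,-.205):pass
for zz in(.128,.088,.048):
  print('\n',zz,[(round(-t,3),int(v[int(round(q[1])),int(round(q[0]))])) for t in np.arange(.085,.215,.003) for q in[proj(m,(*bay(-t,-.0005),zz))]])
"
```

```text
t 35.2 pos [0.5026 0.2516 0.245 ] rot [ 3.141e+00 -2.000e-03  2.921e+00] bayxy [-0.2306  0.373 ] F [-0.  -1.  -0.1] open 0.08 grip 0.0
[388 213  26  38 703] 0.128 x -0.099 -0.0106 y -0.0255 0.024
[388 213  26  38 703] 0.088 x -0.0922 -0.0013 y -0.0294 0.0214
[388 213  26  38 703] 0.048 x -0.0853 0.008 y -0.0334 0.0188
[382 250  22  23 388] 0.128 x -0.1543 -0.105 y -0.0214 0.0268
[382 250  22  23 388] 0.088 x -0.149 -0.0983 y -0.0252 0.0243
[382 250  22  23 388] 0.048 x -0.1436 -0.0917 y -0.029 0.0218
[375 270  22  24 389] 0.128 x -0.2078 -0.1585 y -0.0175 0.0293
[375 270  22  24 389] 0.088 x -0.2039 -0.1532 y -0.0212 0.0268
[375 270  22  24 389] 0.048 x -0.2001 -0.148 y -0.0249 0.0244
211 ; 217 (394, 413); 223 (393, 412); 229 (391, 411); 235 (390, 409); 241 (388, 408); 247 (388, 406); 253 (384, 402); 259 (383, 402); 265 (382, 400); 271 (379, 399); 277 (377, 396); 283 (376, 395); 289 (375, 393); 295 ; 
 0.128 [(np.float64(-0.085), 98), (np.float64(-0.088), 98), (np.float64(-0.091), 96), (np.float64(-0.094), 95), (np.float64(-0.097), 98), (np.float64(-0.1), 81), (np.float64(-0.103), 71
[... 2640 characters left out ...]
36), 97), (np.float64(-0.139), 96), (np.float64(-0.142), 95), (np.float64(-0.145), 56), (np.float64(-0.148), 83), (np.float64(-0.151), 102), (np.float64(-0.154), 100), (np.float64(-0.157), 101), (np.float64(-0.16), 102), (np.float64(-0.163), 104), (np.float64(-0.166), 102), (np.float64(-0.169), 104), (np.float64(-0.172), 106), (np.float64(-0.175), 103), (np.float64(-0.178), 103), (np.float64(-0.181), 100), (np.float64(-0.184), 103), (np.float64(-0.187), 99), (np.float64(-0.19), 98), (np.float64(-0.193), 100), (np.float64(-0.196), 95), (np.float64(-0.199), 86), (np.float64(-0.202), 92), (np.float64(-0.205), 143), (np.float64(-0.208), 162), (np.float64(-0.211), 160), (np.float64(-0.214), 160)]
```

Rear ends are at about -0.100, -0.150 and -0.200 m, and the faces are within 1 mm across. The wall is in place, so I hand in.

```bash
python3 -c "
from cell import robot
print(robot.hand_in())"
```

```text
the job is handed in; nothing more can be done
None
```

The wall is built and handed in at about 35 s: each block was pushed on at roughly 9–11 N and the final top view has the ends and faces within about 1 mm of target, though the hand-in returned no verdict; the real fingertips sit about 35 mm above the reported TCP, so my first grasp closed on air and I corrected for it.

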